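# Load the culture bottles into the incubator, crack their caps and shut the door

## Task

Put the culture bottles away for incubation: stand every bottle from the bench mat upright in a compartment of its own in the pulled-out incubator tray, and, once a bottle stands there, undo its cap about a quarter turn (anticlockwise) so that the culture can breathe. When all are loaded and loosened, slide the tray fully home and push the door shut until it snaps onto its catch; leave the other things on the bench where they are.

Things in the scene. Friction and masses are not known exactly. Their poses are not given: they have to be found in the camera images.
- incubator_front (a point): Benchtop incubator, white with a grey control column on its left, about 305 wide x 260 deep x 197 high overall, fixed to the bench. This point is on its front face, at the middle of the chamber opening (210 wide), 100 above the bench. Axes: x points into the chamber, y to the left as you face the incubator, z up. The chamber opening spans y = -105 to 105 mm and 34 to 177 mm above the bench; the roof above it is 20 mm thick (top 197 above the bench) and its edge is at x = 0.
- tray (a joint): Stainless pull-out tray on runners: 0 = fully home in the chamber, grows (m) as it is drawn out along the incubator's -x, to 0.215 at most. It starts drawn out about 0.2. It slides with about 2 N of friction and stays where it is left. Home, its upright handle is level with the chamber's front face. A bottle in it can turn only about 0.2 rad before its corners meet the walls.
- tray_floor (a point): Middle of the tray, on top of its floor (43 mm above the bench). Axes as the incubator's: x towards the chamber, y left, z up. The tray is 129 (x) x 192 (y) mm outside, with 3 mm walls 31 mm high above this floor, divided by 3 mm partitions 26 mm high into 2 (x) by 3 (y) square compartments 60 mm wide inside; compartment centres at x = -31.5 or 31.5 and y = -63, 0 or 63 mm from this point.
- tray_handle (a point): Middle of the top bar of the upright loop handle on the tray's front: an 8 mm thick round steel bar, 90 mm long along the tray's y, 132 mm above the bench, standing 45 mm in front of the tray's front wall, on two upright legs. The tray can be pushed home at this bar.
- door (a joint): Glazed incubator door on a vertical hinge at the right edge of the front: 0 = shut, grows (rad) as it swings open, to 1.9 at most. It starts open at about 1.6 to 1.85. It swings with little friction (0.04 N m) and stays where it is left. A sprung roller catch meets it at about 0.085 rad: some 8 to 10 N of push near the handle drive it over the roller, and past about 0.04 rad it snaps in and seats at 0, and the catch then holds it.
- door_hinge (a point): Point on the door's hinge axis at half its height (104 mm above the bench). Axes turn with the door: y runs along the door from the hinge to its free edge, -x points out of its outer face, z up. The panel is 236 mm long in y, 14 mm thick (x = -14 to 0), from 91 mm below to 92 mm above this point.
- door_handle (a point): Middle of the door's black vertical bar handle: 11 mm thick, 90 mm long upright, standing 35 mm off the outer face (this point lies on the bar's axis), 216 mm from the hinge, 131 mm above the bench.
- bottle1_mid (a point): Square white culture bottle with a blue screw cap and a label topped in yellow, 50 x 50 mm, 104 mm tall with its cap, about 0.15 kg. This point is on its axis half-way up (52 mm above its underside); z up along the axis, x and y square to its sides. Square body up to 66 mm; round ribbed cap 38 mm in diameter from 84 to 104 mm above the underside, on a neck 32 mm in diameter. The bottle can be lifted by its cap. Not every bottle is there each time.
- cap1 (a joint): Screw cap of bottle1: 0 = tight, grows (rad) as it is turned anticlockwise seen from above, to 3.1 at most; a white line on it shows how far (tight, the line points along the bottle's +x). It turns with 0.06 N m of friction, stays where it is left, does not rise noticeably and never comes off.
- bottle2_mid (a point): Square white culture bottle with a blue screw cap and a label topped in green, 50 x 50 mm, 104 mm tall with its cap, about 0.15 kg. This point is on its axis half-way up (52 mm above its underside); z up along the axis, x and y square to its sides. Square body up to 66 mm; round ribbed cap 38 mm in diameter from 84 to 104 mm above the underside, on a neck 32 mm in diameter. The bottle can be lifted by its cap. Not every bottle is there each time.
- cap2 (a joint): Screw cap of bottle2: 0 = tight, grows (rad) as it is turned anticlockwise seen from above, to 3.1 at most; a white line on it shows how far (tight, the line points along the bottle's +x). It turns with 0.06 N m of friction, stays where it is left, does not rise noticeably and never comes off.
- bottle3_mid (a point): Square white culture bottle with a blue screw cap and a label topped in orange, 50 x 50 mm, 104 mm tall with its cap, about 0.15 kg. This point is on its axis half-way up (52 mm above its underside); z up along the axis, x and y square to its sides. Square body up to 66 mm; round ribbed cap 38 mm in diameter from 84 to 104 mm above the underside, on a neck 32 mm in diameter. The bottle can be lifted by its cap. Not every bottle is there each time.
- cap3 (a joint): Screw cap of bottle3: 0 = tight, grows (rad) as it is turned anticlockwise seen from above, to 3.1 at most; a white line on it shows how far (tight, the line points along the bottle's +x). It turns with 0.06 N m of friction, stays where it is left, does not rise noticeably and never comes off.
- bottle4_mid (a point): Square white culture bottle with a blue screw cap and a label topped in red, 50 x 50 mm, 104 mm tall with its cap, about 0.15 kg. This point is on its axis half-way up (52 mm above its underside); z up along the axis, x and y square to its sides. Square body up to 66 mm; round ribbed cap 38 mm in diameter from 84 to 104 mm above the underside, on a neck 32 mm in diameter. The bottle can be lifted by its cap. Not every bottle is there each time.
- cap4 (a joint): Screw cap of bottle4: 0 = tight, grows (rad) as it is turned anticlockwise seen from above, to 3.1 at most; a white line on it shows how far (tight, the line points along the bottle's +x). It turns with 0.06 N m of friction, stays where it is left, does not rise noticeably and never comes off.
- slide_box: Green and white slide box, 100 x 175 x 35 mm, a bystander; origin at the centre of its underside.
- tip_box: Clear pipette-tip box with yellow tips, 85 x 122 x 60 mm, a bystander; origin at the centre of its underside.
Mind the look-alikes: they are no part of the job. Leave any purple look-alike of the part that bears bottle3_mid alone.

How it is judged:
By the outcome, as a careful person would: the job done as asked, in the order asked, and still so for the second after the job is handed in, with the robot touching nothing.
Of bottle1, bottle2, bottle3, bottle4 only 3 to 4 are there at a start; the rules pass over those that are not, and their reading is None.
At some moment in a run one of bottle1, bottle2, bottle3, bottle4 may be knocked a few centimetres aside while the robot is not near it.
Once in a run the grip may slacken for a moment while it holds something.
It also fails if it takes over 210 s, if anything falls off the work surface, if the arm or the gripper's body presses on something with over 40 N, if the wrist force passes 120 N, or if a joint passes its speed limit or range.

## Robot

A 6-joint arm with a two-finger parallel gripper is mounted at the origin on the work surface. World frame = base frame: x ahead of the robot, y to its left, z up, the work surface at z = 0. Lengths are in m, angles in rad, forces in N, time in s.
With the tool pointing down it reaches from about 0.375 to 0.9 m from the base axis. Payload 3.1 kg.
Tool frame: the origin (TCP) lies on the centre line of the jaws, within the pads' length; the fingertips stand 25 mm ahead of it and the grasp point (between the pads) lies 6 mm ahead of it (manip.tips_ahead is the distance from the TCP to the fingertips, in m); z points along the fingers, y is the direction in which the jaws open and shut (so a half turn about z gives the same grasp; the last joint's range is limited). The gripper opens to 85 mm and grips with 20 to 120 N. Pads are 22 mm wide; open, the fingers measure 114 mm over their backs; the gripper's body (76 mm by 85 mm) begins 54 mm behind the grasp point. The pads swing forward as they close: fully open they stand 13 mm farther back than shut.
Start: joints at [-1.435, 0.527, 1.433, -0, 1.181, -0.178], TCP at [0.194, -0.594, 0.256] pointing down, gripper open.
Joint ranges: [-3.08, 3.08], [-0.75, 2.2], [0.22, 2.44], [-1.43, 4.57], [0, 2.65], [-2.85, 2.85]. Speed limits (rad/s): [2.79, 2.79, 3.14, 3.14, 3.14, 3.14].

## Interface

Orientations are given as a unit quaternion [x, y, z, w].
In Python, from station import manip gives the robot as it stands.
- The arm moves only by the tool play_rows, never from a script. Its argument "steps" is a list that holds one entry, the list of rows, each a list of 6 numbers: the shift along the tool's x, y, z in m, then the turn, a rotation vector about the tool's x, y, z in degrees. In form: [[[x, y, z, rx, ry, rz], ...]]. A call has 1 to 10 rows; each row shifts and turns the commanded pose from where the row before left it, along the tool's axes as they then stand; what a row does not reach is not made up. A row lasts 1/8 s, in which the tool goes at most 62.5 mm and 10.7 degrees, less where a joint would pass 70% of its speed; a pose out of reach is approached as far as the arm can. A call is refused whole if a number of a shift passes 0.0625 or a number of a turn 10.7, either way. A call with a gripper value outside its range is refused whole. "fingers" is the opening, from 0 (shut) to 1 (fully open), set as the call begins (left out, the last holds). The fingers move at their own pace and stop on an object; "squeeze" is the grip in N (left out, the last holds). Time passes only in rows, so rows that do not move let the fingers close. It gives the time, the measured TCP pose, the force and the opening at its end, in the units of the state.
- manip.sense(): the state, without advancing time (a new reading comes with each control period).
- manip.snapshot(name): name is "scene" or "top" or "wrist"; returns a dict with "img" (480x640x3 uint8, red, green, blue), "K" (3x3 intrinsics, pixels), "world_from_camera" (4x4, takes a point from camera to world coordinates). Camera axes: x right, y down, z forward; pixel columns grow to the right and rows downward; lengths in m; the calibration is good to about 2 mm. The wrist camera is an equidistant fisheye: a pixel r from the principal point sees the ray r / f radians off the axis. A picture is of the moment at which its call begins. There is no depth.
- manip.sign_off(): hands the job in, once; it reports no verdict.
Trained networks look in a picture, given as the dict that the camera call returned (one of the last four; its "shot" number tells which), for a name from the list of things; names that differ only in an ending like _2 or _b are one class to them, and where a whole thing is asked for, a point or a joint stands for the part that bears it (a point fixed in the world has none). Each returns a list of dicts, best first, with "score" (0 to 1); they miss things now and then, are a little off and sometimes report something else, mostly with a low value. They report only what shows in the picture. A call takes as long as a camera call. They do not tell look-alikes from the thing itself.
- manip.regions_of(label, picture): "pixels" (480x640 bool, what is visible of it) and "rect" ([left, top, right, bottom] in pixels, round what is visible of it).
- manip.pinpoint(label, picture): "point" ([column, row] in pixels: a listed point, or the origin of a listed thing).
The state is a dict: "t": time; "q": joint angles; "qd": joint speeds; "tau": joint torques, N m; "tcp_pos": TCP position; "tool_rot": TCP orientation; "force": force on the tool from outside, world axes, zero at the start; "ft_torque": the same for the moment, N m; "finger_gap": opening from 0.0 (shut) to 1.0 (fully open).
Only numpy, scipy, OpenCV 4.12 (cv2) and the standard library are available. Lean on these libraries where they do the work, as an engineer would, in place of code of your own. Each camera call takes 0.05 s, during which the arm holds its last target.

## Working session

There is one attempt and no reset: what is moved stays moved. The work goes in short steps, Python scripts to look and compute and a tool call to move; the robot and the scene stay as the last step left them, time stands still between calls to the robot, and variables do not carry over. Pictures are saved under pics/ and viewed, and the job is handed in when it is done.

Besides the shell and the picture viewer there is one more tool, called after "Emit:" as name([rows], argument=value, ...), one row to a line, values as JSON. play_rows: Moves the arm, as the interface text tells. Its arguments: {"type":"object","properties":{"steps":{"type":"array"},"fingers":{"type":"number"},"squeeze":{"type":"number"}},"required":["steps"]}

```bash
mkdir -p pics; ls; cat > h.py <<'E'
import numpy as np, cv2
from station import manip
def snap(n,f):
    s=manip.snapshot(n); cv2.imwrite('pics/'+f+'.png',cv2.cvtColor(s['img'],cv2.COLOR_RGB2BGR)); return s
def ray(s,px):
    K=np.array(s['K']);T=np.array(s['world_from_camera'])
    x=(px[0]-K[0,2])/K[0,0];y=(px[1]-K[1,2])/K[1,1]
    if s.get('fish'):
        r=np.hypot(x,y); d=np.array([np.sin(r)*x/max(r,1e-9),np.sin(r)*y/max(r,1e-9),np.cos(r)])
    else: d=np.array([x,y,1.])
    d=T[:3,:3]@d; return T[:3,3],d/np.linalg.norm(d)
def atz(s,px,z):
    o,d=ray(s,px); return o+d*(z-o[2])/d[2]
def tri(rs):
    A=np.zeros((3,3));b=np.zeros(3)
    for o,d in rs:
        P=np.eye(3)-np.outer(d,d);A+=P;b+=P@o
    p=np.linalg.solve(A,b); return p,[float(np.linalg.norm(np.cross(p-o,d))) for o,d in rs]
def proj(s,p):
    K=np.array(s['K']);T=np.array(s['world_from_camera']);c=T[:3,:3].T@(np.array(p)-T[:3,3])
    if s.get('fish'):
        th=np.arctan2(np.hypot(c[0],c[1]),c[2]);u=c[:2]/np.hypot(c[0],c[1])*th
    else: u=c[:2]/c[2]
    return np.array([K[0,0]*u[0]+K[0,2],K[1,1]*u[1]+K[1,2]])
E
python3 - <<'E'
from h import *
np.set_printoptions(precision=4,suppress=True)
S={}
for n in ['scene','top','wrist']:
    s=snap(n,n+'0');S[n]=s;print(n,[k for k in s],np.array(s['K']).tolist(),np.array(s['world_from_camera']))
for n in ['scene','top','wrist']:
    s=S[n]
    for l in ['incubator_front','tray_floor','tray_handle','door_hinge','door_handle','bottle1_mid','bottle2_mid','bottle3_mid','bottle4_mid']:
        print(n,l,[(np.round(r['point'],1).tolist(),round(r['score'],2)) for r in manip.pinpoint(l,s)][:5])
print(manip.sense())
E
```

```text
pics
scene ['img', 'K', 'world_from_camera', 'shot'] [[447.8912584376895, 0.0, 323.28803112021956], [0.0, 447.8912584376895, 241.5876258388539], [0.0, 0.0, 1.0]] [[ 0.374   0.7785 -0.504   0.9948]
 [ 0.9274 -0.3158  0.2004 -0.2901]
 [-0.0032 -0.5424 -0.8401  0.9154]
 [ 0.      0.      0.      1.    ]]
top ['img', 'K', 'world_from_camera', 'shot'] [[610.1317441403157, 0.0, 320.384889626254], [0.0, 610.1317441403157, 231.26458323115043], [0.0, 0.0, 1.0]] [[ 0.0215 -0.9965  0.0813  0.3753]
 [-0.9996 -0.0228 -0.0155 -0.0761]
 [ 0.0173 -0.0809 -0.9966  1.6629]
 [ 0.      0.      0.      1.    ]]
wrist ['img', 'K', 'world_from_camera', 'shot'] [[371.64829954431775, 0.0, 323.6425718842672], [0.0, 371.64829954431775, 245.29064287894465], [0.0, 0.0, 1.0]] [[ 0.3085 -0.9154 -0.2585  0.2586]
 [-0.9512 -0.2974 -0.082  -0.574 ]
 [-0.0018  0.2712 -0.9625  0.3737]
 [ 0.      0.      0.      1.    ]]
scene incubator_front [([431.5, 202.6], 0.58), ([382.5, 299.9], 0.51)]
scene tray_floor [([389.8, 227.5], 0.67)]
scene tray_handle []
scene door_hinge [([456.0, 241.4], 0.88), ([250.9, 376.8], 0.63)]
sc
[... 788 characters left out ...]
le4_mid [([374.9, 275.0], 0.32)]
wrist incubator_front []
wrist tray_floor []
wrist tray_handle []
wrist door_hinge []
wrist door_handle []
wrist bottle1_mid []
wrist bottle2_mid []
wrist bottle3_mid [([87.2, 107.9], 0.78)]
wrist bottle4_mid []
{'t': 1.5, 'q': array([-1.4345,  0.5275,  1.4327, -0.0001,  1.1814, -0.1785]), 'qd': array([-0.0001,  0.0013,  0.0004, -0.0024,  0.0002,  0.0009]), 'tau': array([ -0.0008, -44.2317, -17.8414,  -0.0003,   0.0009,   0.    ]), 'tcp_pos': array([ 0.1935, -0.5943,  0.2563]), 'tool_rot': array([ 0.9876,  0.1567, -0.    ,  0.    ]), 'force': array([ 0.0629, -0.6228, -0.4341]), 'ft_torque': array([ 0.0418,  0.0183, -0.0404]), 'finger_gap': 0.9980803100924213}
```

View pics/scene0.png

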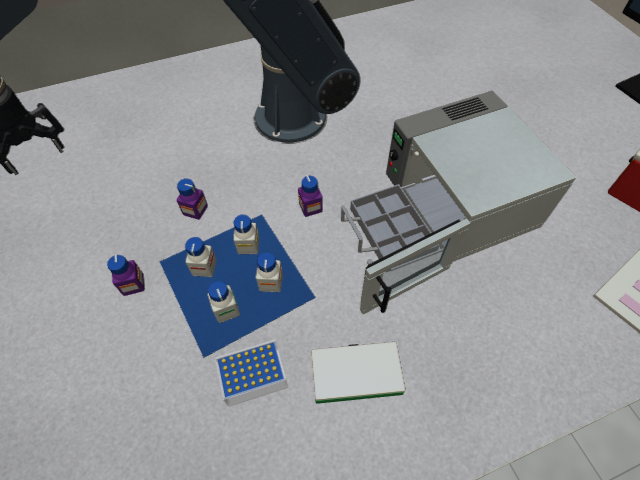

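View pics/top0.png

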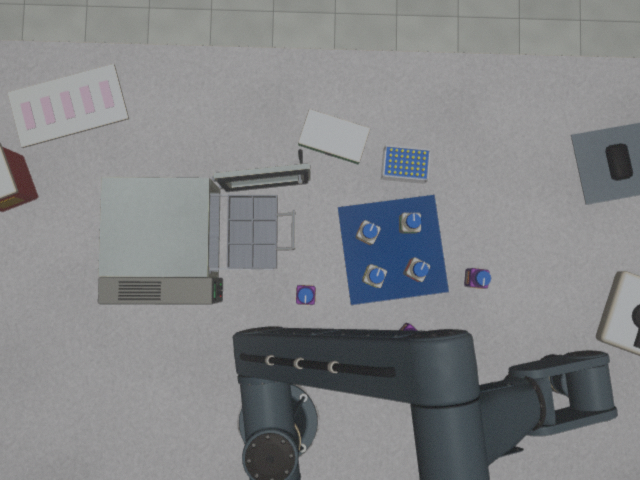

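```bash
python3 - <<'E'
import cv2
t=cv2.imread('pics/top0.png');s=cv2.imread('pics/scene0.png')
cv2.imwrite('pics/z1.png',cv2.resize(t[190:310,330:455],None,fx=5,fy=5,interpolation=cv2.INTER_CUBIC))
cv2.imwrite('pics/z2.png',cv2.resize(s[205:330,155:315],None,fx=4.5,fy=4.5,interpolation=cv2.INTER_CUBIC))
cv2.imwrite('pics/z3.png',cv2.resize(t[145:315,195:315],None,fx=3.5,fy=3.5,interpolation=cv2.INTER_CUBIC))
E
```

```text
(no output)
```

View pics/z1.png

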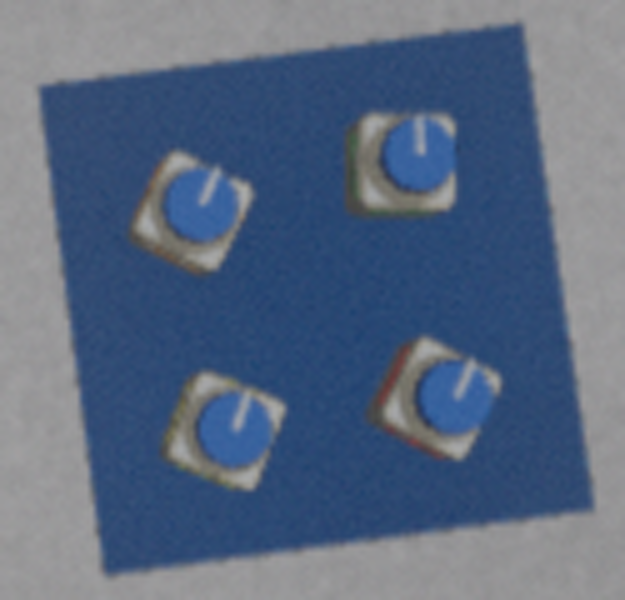

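View pics/z2.png

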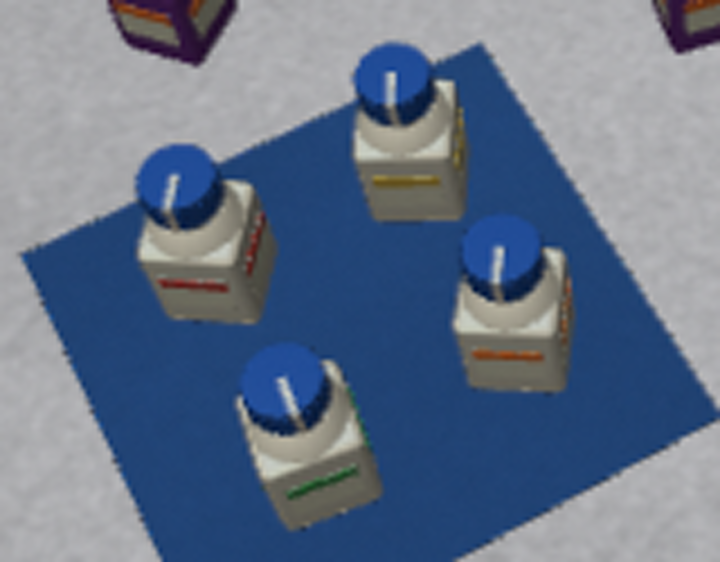

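View pics/z3.png

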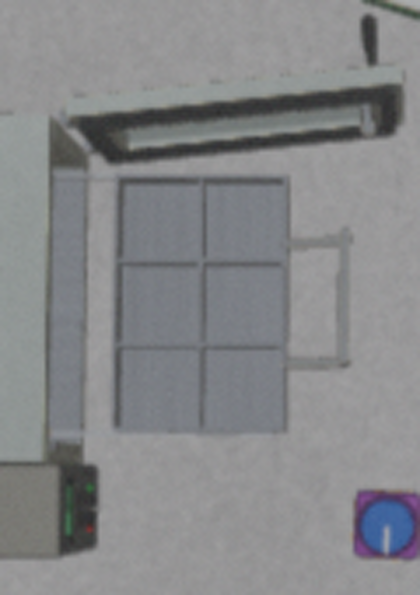

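```bash
cat >> h.py <<'E'
from scipy.optimize import least_squares
def bluemask(img):
    h=cv2.cvtColor(img,cv2.COLOR_RGB2HSV)
    return ((h[...,0]>100)&(h[...,0]<118)&(h[...,1]>140)&(h[...,2]>MINV)).astype(np.uint8)
MINV=125
def capcloud(p,r=.019,hh=.02):
    a=np.linspace(0,2*np.pi,24,endpoint=False)
    return np.array([[p[0]+r*np.cos(t),p[1]+r*np.sin(t),p[2]-z] for t in a for z in (0,hh)])
def hullc(s,p):
    q=np.array([proj(s,x) for x in capcloud(p)],np.float32);h=cv2.convexHull(q);m=cv2.moments(h)
    return np.array([m['m10']/m['m00'],m['m01']/m['m00']])
def blobs(img,minv):
    global MINV; MINV=minv
    m=bluemask(img);n,l,st,c=cv2.connectedComponentsWithStats(m)
    return [(c[i],st[i,4],st[i]) for i in range(1,n) if 60<st[i,4]<6000]
E
python3 - <<'E'
from h import *
np.set_printoptions(precision=4,suppress=True)
t=cv2.imread('pics/top0.png');print(t[231,369],t[250,395]);s=cv2.imread('pics/scene0.png');
for y,x in [(225,245),(240,197),(290,222),(300,260)]: print(s[y,x])
c=cv2.imread('pics/scene0.png')[...,::-1].copy();t=t[...,::-1].copy()
for v in (120,140,150,160):
  print(v,[(np.round(a[0],1).tolist(),int(a[1])) for a in blobs(t,v)]); print(v,[(np.round(a[0],1).tolist(),int(a[1])) for a in blobs(c,v)])
S=manip.snapshot('top')
Z=lambda a,b,z: atz(S,(195+a/3.5,145+b/3.5),z)
tr=[Z(*p,.074) for p in [(120,178),(288,178),(288,432),(117,432)]];print(np.array(tr)); print(np.mean(tr,0))
print(Z(345,235,.132),Z(345,365,.132))
E
```

```text
[159 103  64] [112  70  39]
[152  77  33]
[150  76  33]
[153  78  35]
[117  66  33]
120 [([389.0, 162.3], 74), ([396.6, 159.7], 74), ([408.5, 166.4], 71), ([413.5, 221.3], 125), ([369.2, 231.1], 121), ([420.4, 269.6], 127), ([376.1, 276.1], 128), ([482.9, 277.0], 111), ([305.3, 294.3], 125)]
120 [([309.2, 181.8], 123), ([184.4, 184.2], 125), ([241.7, 220.7], 150), ([193.8, 243.4], 170), ([265.8, 258.8], 198), ([115.9, 262.4], 180), ([216.6, 288.3], 228), ([249.7, 369.8], 1410)]
140 [([389.0, 162.3], 74), ([396.6, 159.7], 74), ([408.5, 166.4], 71), ([413.6, 221.3], 115), ([369.5, 230.9], 114), ([420.5, 269.7], 114), ([376.3, 276.2], 124), ([483.1, 276.9], 105), ([305.2, 294.4], 124)]
140 [([309.3, 181.5], 114), ([184.3, 184.0], 116), ([241.7, 220.5], 142), ([193.7, 243.2], 159), ([265.8, 259.2], 170), ([115.7, 262.4], 170), ([216.9, 288.5], 196), ([249.9, 369.8], 1354)]
150 [([388.9, 162.0], 66), ([413.7, 221.0], 101), ([369.6, 230.9], 109), ([420.6, 269.5], 108), ([376.4, 275.9], 114), ([483.4, 276.9], 98), ([305.2, 294.3], 111)]
150 [([308.8, 181.7], 92), ([241.1, 220.8], 113), ([193.2, 243.6], 127), ([265.4, 259.7], 142), ([216.5, 289.0], 167), ([250.1, 370.1], 1231)]
160 []
160 []
[[0.5924 0.1397 0.074 ]
 [0.5954 0.0142 0.074 ]
 [0.4055 0.009  0.074 ]
 [0.4028 0.1356 0.074 ]]
[0.499  0.0746 0.074 ]
[ 0.547  -0.0313  0.132 ] [ 0.4533 -0.0336  0.132 ]
```

```bash
cat >> h.py <<'E'
def hullmoment(s,p,r,hh):
    q=np.array([proj(s,x) for x in capcloud(p,r,hh)],np.float32);h=cv2.convexHull(q);m=cv2.moments(h)
    return np.array([m['m10']/m['m00'],m['m01']/m['m00']]),m['m00']
def fillblobs(img,minv,amin=60,amax=6000):
    global MINV; MINV=minv
    m=bluemask(img);cs,_=cv2.findContours(m,cv2.RETR_EXTERNAL,cv2.CHAIN_APPROX_NONE);o=[]
    for c in cs:
        h=cv2.convexHull(c);z=np.zeros(m.shape,np.uint8);cv2.fillConvexPoly(z,h,1);mm=cv2.moments(z,True)
        if amin<mm['m00']<amax:o.append((np.array([mm['m10']/mm['m00'],mm['m01']/mm['m00']]),mm['m00']))
    return o
def lineang(s,c,z=.104,R=.018):
    "world angle of white line of cap centred c (3d top)"
    img=s['img'].astype(float);best=[]
    for a in np.arange(0,360,2):
        v=[]
        for r in np.linspace(.006,R*.9,8):
            p=proj(s,[c[0]+r*np.cos(np.radians(a)),c[1]+r*np.sin(np.radians(a)),z])
            v.append(cv2.getRectSubPix(s['img'][...,0].astype(np.float32),(1,1),(float(p[0]),float(p[1])))[0,0])
        best.append(np.mean(v))
    b=np.array(best);i=b.argmax();w=np.clip(b-b.min()-.5*(b.max()-b.min()),0,None)
    d=(np.arange(180)-i+90)%180-90;k=abs(d)<15
    return (2*(i+ (w[k]*d[k]).sum()/w[k].sum())+180)%360-180,b.max(),b.min()
E
python3 - <<'E'
from h import *
np.set_printoptions(precision=4,suppress=True)
T=manip.snapshot('top');C=manip.snapshot('scene')
bt=fillblobs(T['img'],120);bc=fillblobs(C['img'],120)
print([(np.round(a,1).tolist(),b) for a,b in bc])
for c,a in bt:
    g=atz(T,c,.104)
    if g[0]>.5 and g[1]<-.5: pass
    pc=hullmoment(C,g,.019,.0)[0]
    j=min(bc,key=lambda b:np.hypot(*(b[0]-pc)))
    if np.hypot(*(j[0]-pc))>12: continue
    for hh in (0,.02):
        f=lambda p:np.r_[hullmoment(T,p,.019,0)[0]-c,hullmoment(C,p,.019,hh)[0]-j[0]]
        r=least_squares(f,g)
        print(np.round(c,1),hh,r.x,'cost',r.cost.round(2),'areas',j[1],hullmoment(C,r.x,.019,hh)[1].round(),'line',np.round(lineang(T,g),1),np.round(lineang(C,r.x),1))
E
```

```text
[([249.5, 369.3], 2288.0), ([216.8, 288.7], 257.0), ([115.7, 262.1], 208.0), ([265.7, 259.3], 229.0), ([193.6, 243.8], 198.0), ([241.7, 221.1], 176.0), ([184.6, 184.4], 144.0), ([309.1, 181.5], 143.0)]Traceback (most recent call last):
  File "<stdin>", line 15, in <module>
AttributeError: 'float' object has no attribute 'round'
```

```bash
cat > caps.py <<'E'
from h import *
np.set_printoptions(precision=4,suppress=True)
def find(T,C,verbose=1,zlist=(.104,)):
    bt=fillblobs(T['img'],120);bc=fillblobs(C['img'],120);out=[]
    for c,a in bt:
      for zz in zlist:
        g=atz(T,c,zz)
        pc=hullmoment(C,g,.019,.0)[0]
        j=min(bc,key=lambda b:np.hypot(*(b[0]-pc)))
        if np.hypot(*(j[0]-pc))>7: continue
        hh=.008
        f=lambda p:np.r_[hullmoment(T,p,.019,0)[0]-c,hullmoment(C,p,.019,hh)[0]-j[0]]
        r=least_squares(f,g);out.append(r.x)
        print(np.round(c,1),r.x,'cost %.2f'%r.cost,'areas',j[1],[int(hullmoment(C,r.x,.019,h)[1]) for h in (0,.01,.02)],'line',np.round(lineang(T,g,zz),1),np.round(lineang(C,r.x,r.x[2]),1))
    return out
E
python3 - <<'E'
from caps import *
T=manip.snapshot('top');C=manip.snapshot('scene');find(T,C)
E
```

```text
[305.3 294.9] [ 0.3396 -0.0652  0.1097] cost 0.04 areas 143.0 [155, 199, 242] line [175.5 146.2  60.9] [177.  169.9  32.1]
[483.1 277.4] [ 0.3933 -0.5184  0.1098] cost 0.04 areas 207.0 [222, 279, 335] line [-177.2  137.2   60.6] [170.9 178.2  32.2]
[376.3 275.5] [ 0.3925 -0.2445  0.1121] cost 0.00 areas 176.0 [187, 233, 278] line [-21.9 138.1  54.4] [-16.3 160.   32.1]
[420.8 269.2] [ 0.4107 -0.3573  0.1115] cost 0.05 areas 198.0 [206, 255, 303] line [-24.5 139.   52.6] [-17.5 159.8  32.9]
[369.5 230.6] [ 0.5065 -0.2256  0.1127] cost 0.00 areas 229.0 [222, 265, 308] line [-27.7 140.7  55.7] [-21.5 172.5  32.4]
[413.7 220.7] [ 0.5345 -0.3383  0.1122] cost 0.01 areas 260.0 [250, 296, 341] line [  2.8 129.8  55.7] [  7.1 172.2  32.9]
```

```bash
cat > pl.py <<'E'
from h import *
from scipy.spatial.transform import Rotation as R
import sys
def psi():
    q=manip.sense()['tool_rot'];x=R.from_quat(q).apply([1,0,0]);return np.degrees(np.arctan2(x[1],x[0]))
def plan(pts,start=None,vmax=.05):
    """pts: list of (x,y,z,psi,rows or None) tool down; prints rows"""
    s=manip.sense();p=np.array(s['tcp_pos']);Rm=R.from_quat(s['tool_rot'])
    if start is not None: p=np.array(start[:3]);Rm=R.from_euler('z',start[3],degrees=True)*R.from_euler('x',180,degrees=True)
    for t in pts:
        T=np.array(t[:3]);Rt=R.from_euler('z',t[3],degrees=True)*R.from_euler('x',180,degrees=True)
        rv=(Rm.inv()*Rt).as_rotvec(degrees=True);d=np.linalg.norm(T-p)
        n=max(1,int(np.ceil(d/vmax)),int(np.ceil(np.linalg.norm(rv)/10)))
        if len(t)>4 and t[4]: n=max(n,t[4])
        rows=[]
        for i in range(n):
            l=Rm.inv().apply((T-p)/(n-i));rr=(Rm.inv()*Rt).as_rotvec(degrees=True)/(n-i)
            row=[round(float(v),4)+0. for v in l]+[round(float(v),1)+0. for v in rr];rows.append(row)
            p=p+Rm.apply(row[:3]);Rm=Rm*R.from_rotvec(row[3:],degrees=True)
        print('to',t,'n',n)
        for k in range(0,n,10): print('[['+','.join('['+','.join('%g'%v for v in r)+']' for r in rows[k:k+10])+']]')
E
python3 - <<'E'
from pl import *
plan([(0.44,-0.30,0.33,0)])
s=manip.snapshot('top');print('door px->',atz(s,(218,184),.104),atz(s,(310,165),.19),atz(s,(303,188),.19), 'hinge face', atz(s,(208,178),.197),atz(s,(212,277),.197))
E
```

```text
to (0.44, -0.3, 0.33, 0) n 8
[[[0.0407,-0.0254,-0.0092,0,0,2.3],[0.0396,-0.0271,-0.0092,0,0,2.2],[0.0386,-0.0285,-0.0092,0,0,2.3],[0.0374,-0.0301,-0.0092,0,0,2.2],[0.0362,-0.0315,-0.0092,0,0,2.3],[0.0349,-0.0329,-0.0092,0,0,2.2],[0.0336,-0.0342,-0.0093,0,0,2.3],[0.0322,-0.0356,-0.0092,0,0,2.2]]]
door px-> [0.61837852 0.16561719 0.104     ] [ 0.65724784 -0.07015471  0.19      ] [ 0.60014775 -0.05441297  0.19      ] hinge face [0.61794582 0.17583964 0.197     ] [0.37934783 0.15762988 0.197     ]
```

Emit:
play_rows([
  [[0.0407,-0.0254,-0.0092,0,0,2.3],[0.0396,-0.0271,-0.0092,0,0,2.2],[0.0386,-0.0285,-0.0092,0,0,2.3],[0.0374,-0.0301,-0.0092,0,0,2.2],[0.0362,-0.0315,-0.0092,0,0,2.3],[0.0349,-0.0329,-0.0092,0,0,2.2],[0.0336,-0.0342,-0.0093,0,0,2.3],[0.0322,-0.0356,-0.0092,0,0,2.2],[0,0,0,0,0,0],[0,0,0,0,0,0]],
])

```text
t: 3.05
tcp_pos: [0.4398, -0.3001, 0.33]
tool_rot: [1.0, 0.001, -0.0, 0.0]
force: [-0.7, -0.1, 0.4]
finger_gap: 1.001
```

```bash
python3 - <<'E'
from pl import *
s=snap('wrist','w1');print(manip.sense()['tcp_pos'],psi(),np.array(s['world_from_camera']).round(3).tolist())
s['fish']=1
for v in (100,120):print([(np.round(c,1).tolist(),a,atz(s,c,.104).round(4).tolist()) for c,a in fillblobs(s['img'],v,300,8000)])
E
```

```text
[ 0.43946289 -0.30053362  0.32979406] 0.01564371528649213 [[0.0, -0.962, -0.272, 0.508], [-1.0, -0.0, -0.001, -0.301], [0.001, 0.272, -0.962, 0.448], [0.0, 0.0, 0.0, 1.0]]
[([357.9, 391.0], 628.0, [0.2364, -0.3412, 0.104]), ([119.2, 306.4], 591.0, [0.3385, -0.0679, 0.104]), ([525.0, 263.1], 691.0, [0.391, -0.5205, 0.104]), ([354.5, 5.2], 1131.0, [0.6426, -0.3302, 0.104])]
[([357.8, 391.2], 588.0, [0.2361, -0.3411, 0.104]), ([118.9, 306.6], 564.0, [0.3381, -0.0674, 0.104]), ([525.3, 263.4], 666.0, [0.3907, -0.5209, 0.104]), ([384.7, 248.2], 1208.0, [0.4082, -0.3611, 0.104]), ([312.8, 237.2], 890.0, [0.4192, -0.2913, 0.104]), ([266.7, 253.4], 6352.0, [0.4029, -0.2461, 0.104]), ([375.4, 170.4], 492.0, [0.4833, -0.3497, 0.104]), ([244.0, 147.6], 1309.0, [0.5054, -0.2276, 0.104]), ([406.3, 172.2], 3721.0, [0.4824, -0.3791, 0.104]), ([367.3, 116.1], 1344.0, [0.5338, -0.3415, 0.104]), ([354.5, 5.2], 1131.0, [0.6426, -0.3302, 0.104])]
```

View pics/w1.png

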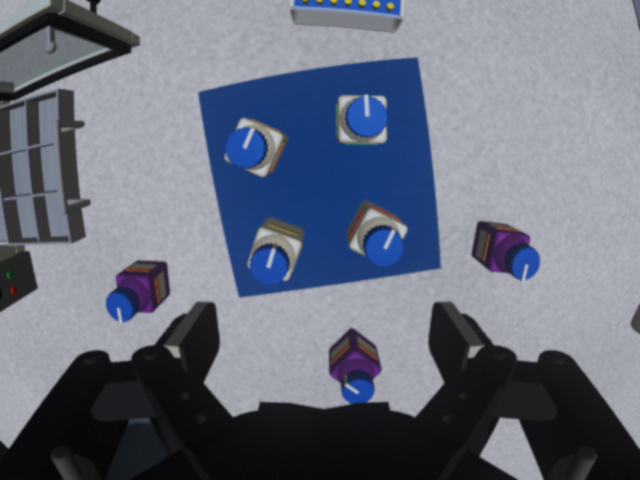

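```bash
cat > wc.py <<'E'
from pl import *
def wfind(s,z=.104,mv=150,verbose=1,A=(400,4000)):
    s['fish']=1;out=[]
    for c,a in fillblobs(s['img'],mv,*A):
        g=atz(s,c,z);f=lambda p:hullmoment(s,[p[0],p[1],z],.019,.0)[0]-c
        r=least_squares(f,g[:2]).x;ex=hullmoment(s,[r[0],r[1],z],.019,0)[1]
        la=lineang(s,[r[0],r[1],z],z);out.append((r,la[0]))
        print(np.round(c,1),'xy',r.round(4),'A %.0f/%.0f'%(a,ex),'line %.1f (%.0f/%.0f)'%la)
    return out
E
python3 - <<'E'
from wc import *
s=manip.snapshot('wrist')
h=cv2.cvtColor(s['img'],cv2.COLOR_RGB2HSV);print(h[262,270],h[250,330],h[120,360])
for mv in (140,160,180):wfind(s,mv=mv);print()
E
```

```text
[111  47 197] [109 199 119] [109 202 183]
[358.  391.2] xy [ 0.2353 -0.3414] A 560/639 line 54.3 (165/26)
[118.3 306.8] xy [ 0.3374 -0.0663] A 543/616 line 174.1 (165/27)
[267.7 266.4] xy [ 0.3889 -0.2466] A 1040/1071 line -17.6 (179/30)
[525.6 262.8] xy [ 0.3905 -0.5218] A 642/730 line 179.9 (165/36)
[383.9 247.2] xy [ 0.4084 -0.3607] A 1096/1118 line -24.2 (175/30)
[243.8 147.1] xy [ 0.5056 -0.2277] A 1206/1244 line -24.1 (181/29)
[366.3 115.4] xy [ 0.534  -0.3412] A 1267/1300 line 4.1 (182/37)
[353.5   4.9] xy [ 0.6427 -0.33  ] A 1069/1124 line 33.2 (172/37)

[117.7 307.2] xy [ 0.3369 -0.0653] A 477/614 line 178.8 (166/27)
[267.8 266.1] xy [ 0.3892 -0.2467] A 902/1072 line -17.7 (179/30)
[526.2 262.9] xy [ 0.3904 -0.5226] A 593/728 line 176.0 (165/36)
[384.  246.9] xy [ 0.4088 -0.3607] A 983/1119 line -24.8 (175/30)
[243.9 146.9] xy [ 0.5057 -0.2278] A 1094/1245 line -23.9 (181/29)
[366.5 115.3] xy [ 0.5341 -0.3413] A 1186/1299 line 5.0 (182/37)
[353.5   4.9] xy [ 0.6427 -0.33  ] A 1069/1124 line 33.2 (172/37)

[366.6 115. ] xy [ 0.5345 -0.3414] A 1023/1299 line 5.4 (182/37)
```

```bash
python3 - <<'E'
from pl import *
plan([(0.50,0.04,0.36,85)])
E
```

```text
to (0.5, 0.04, 0.36, 85) n 9
[[[0.0067,-0.0379,-0.0034,0,0,-9.4],[0.0128,-0.0363,-0.0034,0,0,-9.5],[0.0186,-0.0336,-0.0034,0,0,-9.4],[0.0239,-0.0301,-0.0034,0,0,-9.5],[0.0285,-0.0258,-0.0033,0,0,-9.4],[0.0324,-0.0208,-0.0034,0,0,-9.5],[0.0353,-0.0152,-0.0033,0,0,-9.4],[0.0374,-0.0092,-0.0034,0,0,-9.5],[0.0383,-0.0029,-0.0033,0,0,-9.4]]]
```

Emit:
play_rows([
  [[0.0067,-0.0379,-0.0034,0,0,-9.4],[0.0128,-0.0363,-0.0034,0,0,-9.5],[0.0186,-0.0336,-0.0034,0,0,-9.4],[0.0239,-0.0301,-0.0034,0,0,-9.5],[0.0285,-0.0258,-0.0033,0,0,-9.4],[0.0324,-0.0208,-0.0034,0,0,-9.5],[0.0353,-0.0152,-0.0033,0,0,-9.4],[0.0374,-0.0092,-0.0034,0,0,-9.5],[0.0383,-0.0029,-0.0033,0,0,-9.4],[0,0,0,0,0,0]],
])

```text
t: 4.4
tcp_pos: [0.5005, 0.0415, 0.3602]
tool_rot: [0.737, 0.676, 0.0, -0.0]
force: [-0.8, -0.1, -0.4]
finger_gap: 1.001
```

```bash
python3 - <<'E'
from pl import *
s=snap('wrist','w2');print(manip.sense()['tcp_pos'],psi(),manip.sense()['q'].round(2))
np.save('w2.npy',np.array(s['world_from_camera']))
E
```

```text
[0.5002517  0.04046111 0.36006226] 85.00203137242234 [-0.14  0.24  1.59 -0.    1.31 -0.05]
```

View pics/w2.png

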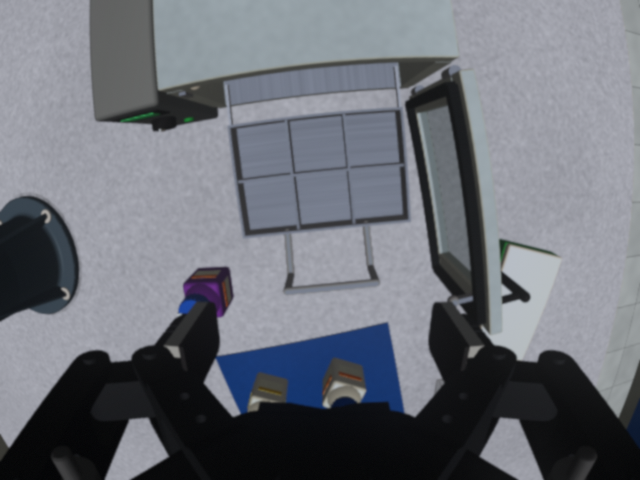

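```bash
python3 - <<'E'
import cv2
t=cv2.imread('pics/w2.png')
cv2.imwrite('pics/w2z.png',cv2.resize(t[60:240,215:425],None,fx=3.7,fy=3.7,interpolation=cv2.INTER_CUBIC)[:600])
cv2.imwrite('pics/w2y.png',cv2.resize(t[200:345,265:545],None,fx=2.8,fy=2.8,interpolation=cv2.INTER_CUBIC))
E
```

```text
(no output)
```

View pics/w2z.png

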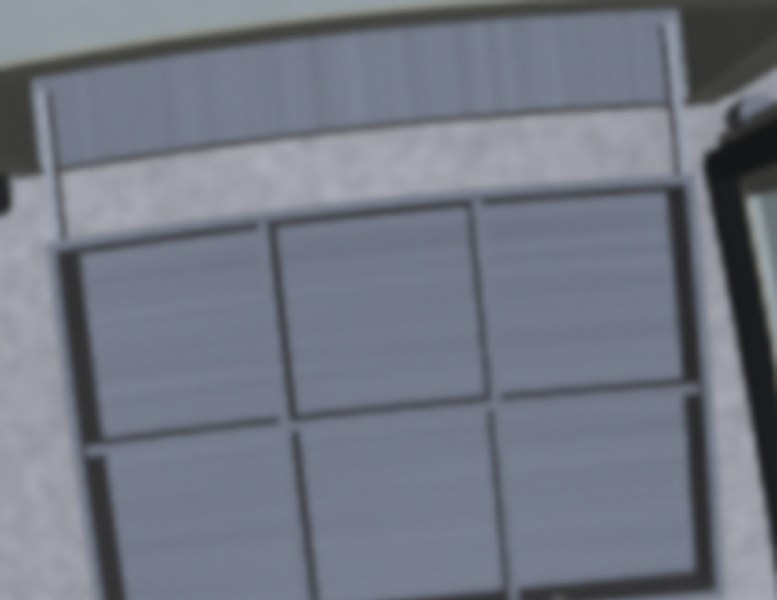

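View pics/w2y.png

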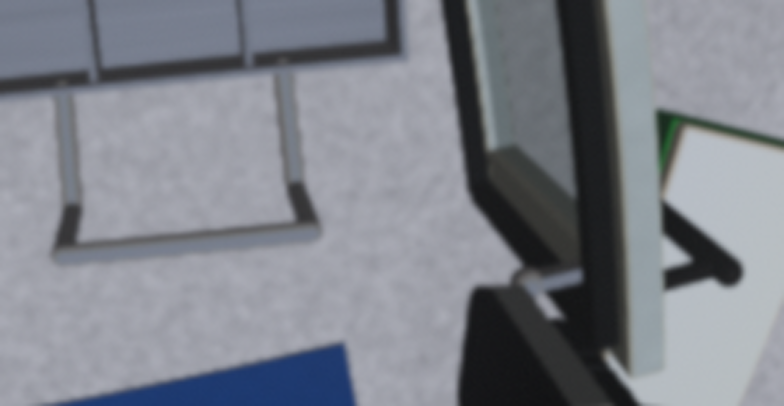

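```bash
python3 - <<'E'
from pl import *
np.set_printoptions(precision=4,suppress=True)
s=manip.snapshot('wrist');s['fish']=1
a=lambda x,y,z:atz(s,(215+x/3.7-.3,60+y/3.7-.3),z)[:2]
b=lambda x,y,z:atz(s,(265+x/2.8-.3,200+y/2.8-.3),z)[:2]
TL,TR,BR=a(53,245,.074),a(690,178,.074),a(716,588,.074);BL=atz(s,(244,236),.074)[:2]
print(TL,TR,BR,BL,np.linalg.norm(TL-TR),np.linalg.norm(TR-BR),np.linalg.norm(BL-BR))
print('centre',(TL+TR+BR+BL)/4)
X1,X2=a(285,428,.069),a(491,402,.069);print('cross',X1,X2,(X1+X2)/2,'ang',np.degrees(np.arctan2(*(X1-X2)[::-1])))
h1,h2=b(55,255,.135),b(318,232,.135);print('handle',h1,h2,(h1+h2)/2,np.degrees(np.arctan2(*(h1-h2)[::-1])))
u=X1-X2;print(np.linalg.norm(u))
# model fit: tray centre & yaw, using all
def res(v):
    c=v[:2];th=v[2];ex=np.array([np.cos(th),np.sin(th)]);ey=np.array([-ex[1],ex[0]])
    P=lambda x,y:c+ex*x+ey*y
    o=[P(.0645,.096)-TL,P(.0645,-.096)-TR,P(-.0645,-.096)-BR,P(-.0645,.096)-BL,P(0,.0315)-X1,P(0,-.0315)-X2]
    return np.ravel(o)
r=least_squares(res,[.5,.075,1.58]);print(r.x,np.degrees(r.x[2]));print(res(r.x).reshape(-1,2)*1000)
print('roof edge',atz(s,(160,93),.197),atz(s,(455,57),.197))
E
```

```text
[0.4046 0.1379] [0.593  0.1404] [0.5935 0.0165] [0.4062 0.0127] 0.18837217914011498 0.12395537295951443 0.18737485653422978
centre [0.4993 0.0769]
cross [0.4676 0.0752] [0.5293 0.0774] [0.4984 0.0763] ang -177.88918341196634
handle [ 0.4538 -0.0328] [ 0.5482 -0.0324] [ 0.501  -0.0326] -179.74162847221615
0.06171159888191167
[0.499  0.0767 1.5858] 90.85733111032437
[[-2.5497  1.808 ]
 [ 1.0732  2.1835]
 [ 2.4586 -2.8479]
 [-2.183  -1.9502]
 [-0.0612  1.0685]
 [ 1.262  -0.2618]]
roof edge [0.3807 0.1648 0.197 ] [0.6138 0.1707 0.197 ]
```

```bash
python3 - <<'E'
from pl import *
plan([(0.5057,-0.2277,0.21,21)])
E
```

```text
to (0.5057, -0.2277, 0.21, 21) n 7
[[[-0.038,0.0042,0.0215,0,0,9.1],[-0.0368,0.0101,0.0214,0,0,9.1],[-0.0348,0.0158,0.0215,0,0,9.1],[-0.0318,0.0211,0.0214,0,0,9.2],[-0.0281,0.026,0.0215,0,0,9.1],[-0.0236,0.0301,0.0214,0,0,9.2],[-0.0185,0.0334,0.0215,0,0.1,9.1]]]
```

Emit:
play_rows([
  [[-0.038,0.0042,0.0215,0,0,9.1],[-0.0368,0.0101,0.0214,0,0,9.1],[-0.0348,0.0158,0.0215,0,0,9.1],[-0.0318,0.0211,0.0214,0,0,9.2],[-0.0281,0.026,0.0215,0,0,9.1],[-0.0236,0.0301,0.0214,0,0,9.2],[-0.0185,0.0334,0.0215,0,0.0,9.1],[0,0,0,0,0,0]],
])

```text
t: 5.5
tcp_pos: [0.5047, -0.2306, 0.2081]
tool_rot: [0.984, 0.18, -0.001, -0.001]
force: [-0.6, 1.1, -0.0]
finger_gap: 0.998
```

```bash
python3 - <<'E'
from wc import *
s=snap('wrist','w3');print(manip.sense()['tcp_pos'],psi())
wfind(s,mv=140,A=(400,20000))
for z in (.10,.104,.108): pass
E
```

```text
[ 0.50490171 -0.22886631  0.20899867] 20.88461316138594
[281.3 390.6] xy [ 0.3922 -0.24  ] A 593/1516 line -68.8 (119/22)
[490. 270.] xy [ 0.5332 -0.3426] A 2053/1970 line 2.3 (203/31)
[318.8 252.3] xy [ 0.504  -0.2286] A 2871/2730 line -23.9 (206/28)
[516.1  61.9] xy [ 0.6691 -0.3029] A 10159/2094 line 129.6 (136/30)
```

View pics/w3.png

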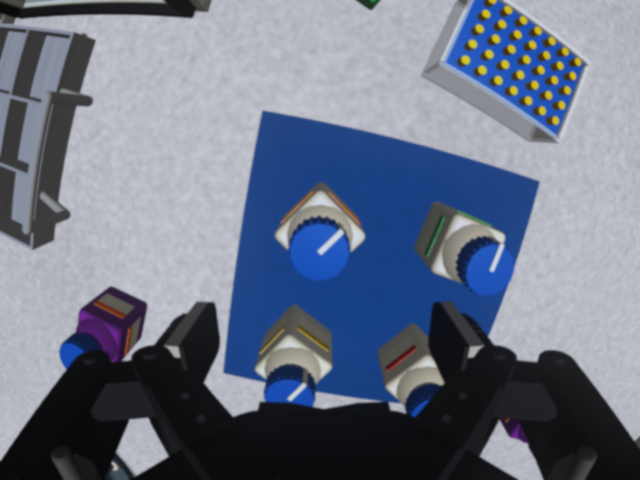

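```bash
python3 - <<'E'
from pl import *
plan([(0.5043,-0.2284,0.125,21),(0.5043,-0.2284,0.106,21,2)])
plan([(0.5043,-0.2284,0.285,21),(.4983,.1072,.285,46.2),(.4983,.1072,.17,46.2)],start=(0.5043,-0.2284,0.106,21))
E
```

```text
to (0.5043, -0.2284, 0.125, 21) n 2
[[[-0.0001,-0.0002,0.042,-0.1,0,-0.1],[-0.0002,-0.0003,0.042,0,0.1,0]]]
to (0.5043, -0.2284, 0.106, 21, 2) n 2
[[[0,0,0.0095,0,0,0],[0,0,0.0095,0,0,0]]]
to (0.5043, -0.2284, 0.285, 21) n 4
[[[0,0,-0.0447,0,0,0],[0,0,-0.0448,0,0,0],[0,0,-0.0447,0,0,0],[0,0,-0.0448,0,0,0]]]
to (0.4983, 0.1072, 0.285, 46.2) n 7
[[[0.0164,-0.0451,0,0,0,-3.6],[0.0192,-0.0439,0,0,0,-3.6],[0.0219,-0.0427,0,0,0,-3.6],[0.0245,-0.0412,0,0,0,-3.6],[0.0271,-0.0396,0,0,0,-3.6],[0.0295,-0.0378,0,0,0,-3.6],[0.0318,-0.0358,0,0,0,-3.6]]]
to (0.4983, 0.1072, 0.17, 46.2) n 3
[[[0,0,0.0383,0,0,0],[0,0,0.0383,0,0,0],[0,0,0.0384,0,0,0]]]
```

Emit:
play_rows([
  [[0,0,0.04,0,0,0],[0,0,0.04,0,0,0],[0,0,0.012,0,0,0],[0,0,0.011,0,0,0],[0,0,0,0,0,0]],
])

```text
t: 6.18
tcp_pos: [0.5066, -0.2266, 0.1075]
tool_rot: [0.983, 0.184, 0.0, 0.0]
force: [-0.4, -0.0, 0.1]
finger_gap: 1.001
```

Emit:
play_rows([
  [[0,0,0,0,0,0],[0,0,0,0,0,0],[0,0,0,0,0,0],[0,0,0,0,0,0],[0,0,0,0,0,0],[0,0,0,0,0,0]],
], fingers=0, squeeze=45)

```text
t: 6.92
tcp_pos: [0.5066, -0.2267, 0.108]
tool_rot: [0.983, 0.183, 0.0, 0.0]
force: [0.5, 1.0, 7.1]
finger_gap: 0.431
```

```bash
python3 - <<'E'
from pl import *
s=snap('wrist','w4');print(manip.sense())
E
```

```text
{'t': 6.975, 'q': array([-6.22107108e-01,  6.50555457e-01,  1.73039041e+00,  1.37161422e-04,
        7.59500474e-01,  5.79619749e-01]), 'qd': array([ 8.64180920e-04,  4.56841786e-04,  1.15795617e-03,  1.96959009e-04,
       -1.93983117e-05,  8.80689368e-05]), 'tau': array([-3.23155588e-01, -3.92108846e+01, -1.00710690e+01, -6.03431091e-02,
       -2.95266816e-01, -1.96559144e-03]), 'tcp_pos': array([ 0.5066222 , -0.22667481,  0.10799664]), 'tool_rot': array([9.83030685e-01, 1.83440295e-01, 4.30693602e-04, 3.81104564e-04]), 'force': array([-0.32237738,  0.82795962,  6.47157299]), 'ft_torque': array([ 0.10172906,  0.07079484, -0.00951743]), 'finger_gap': 0.42944370860756814}
```

View pics/w4.png

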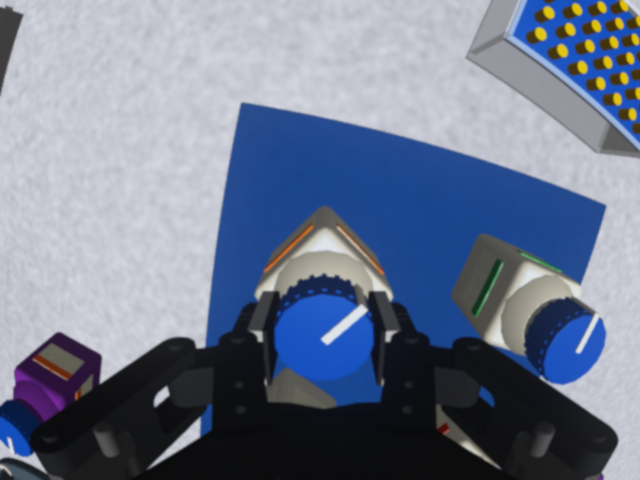

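```bash
python3 - <<'E'
from wc import *
s=manip.snapshot('wrist');s['fish']=1
p=manip.sense()['tcp_pos'];print(p,psi())
for px in [(324,340),(322,338)]:
  g=atz(s,px,.104)-p;a=np.radians(psi());print(g, 'toolx',g[0]*np.cos(a)+g[1]*np.sin(a),'left',-g[0]*np.sin(a)+g[1]*np.cos(a))
wfind(s,mv=120,A=(2000,20000))
E
```

```text
[ 0.50664058 -0.22670077  0.10800129] 21.13789573709507
[-0.00292087 -0.0024818  -0.00400129] toolx -0.0036193090881929952 left -0.0012615106201549337
[-0.00236977 -0.0014633  -0.00400129] toolx -0.0027380025576905025 left -0.0005102686337999542
[573.8 349.5] xy [ 0.5327 -0.3436] A 3047/3038 line -5.6 (216/29)
[327.7 349.5] xy [ 0.499  -0.2325] A 9743/6337 line 0.3 (190/24)
[589.1  51.7] xy [ 0.6505 -0.2857] A 10844/4588 line 163.3 (130/24)
```

```bash
python3 - <<'E'
from pl import *
plan([(0.5038,-0.2278,0.288,21.1),(.4983,.1072,.288,46.2),(.4983,.1072,.17,46.2)],start=(0.5038,-0.2278,0.107,21.1))
E
```

```text
to (0.5038, -0.2278, 0.288, 21.1) n 4
[[[0,0,-0.0452,0,0,0],[0,0,-0.0453,0,0,0],[0,0,-0.0452,0,0,0],[0,0,-0.0453,0,0,0]]]
to (0.4983, 0.1072, 0.288, 46.2) n 7
[[[0.0165,-0.0449,0,0,0,-3.6],[0.0193,-0.0438,0,0,0,-3.6],[0.022,-0.0425,0,0,0,-3.6],[0.0246,-0.0411,0,0,0,-3.6],[0.0272,-0.0394,0,0,0,-3.6],[0.0296,-0.0376,0,0,0,-3.5],[0.0317,-0.0358,0,0,0,-3.6]]]
to (0.4983, 0.1072, 0.17, 46.2) n 3
[[[0,0,0.0393,0,0,0],[0,0,0.0393,0,0,0],[0,0,0.0394,0,0,0]]]
```

Emit:
play_rows([
  [[0,0,0,0,0,0],[0,0,0,0,0,0],[0,0,0,0,0,0],[-0.003,0,0.001,0,0,0],[0,0,0,0,0,0]],
], fingers=0.65)

```text
t: 7.65
tcp_pos: [0.5031, -0.2276, 0.1059]
tool_rot: [0.983, 0.183, -0.0, -0.0]
force: [-0.4, -0.5, -0.0]
finger_gap: 0.649
```

Emit:
play_rows([
  [[0,0,0,0,0,0],[0,0,0,0,0,0],[0,0,0,0,0,0],[0,0,0,0,0,0],[0,0,0,0,0,0]],
], fingers=0)

```text
t: 8.28
tcp_pos: [0.5035, -0.2277, 0.1063]
tool_rot: [0.983, 0.183, 0.0, 0.0]
force: [-1.4, 0.3, 3.1]
finger_gap: 0.428
```

Emit:
play_rows([
  [[0,0,-0.02,0,0,0],[0,0,-0.045,0,0,0],[0,0,-0.045,0,0,0],[0,0,-0.045,0,0,0],[0,0,-0.025,0,0,0]],
])

```text
t: 8.9
tcp_pos: [0.5041, -0.2278, 0.288]
tool_rot: [0.983, 0.183, 0.001, 0.001]
force: [-0.1, -0.0, -2.6]
finger_gap: 0.429
```

```bash
python3 - <<'E'
from wc import *
s=snap('wrist','w5');print(manip.sense()['tcp_pos'],psi())
E
```

```text
[ 0.50524264 -0.22853028  0.29070795] 21.158630351997417
```

View pics/w5.png

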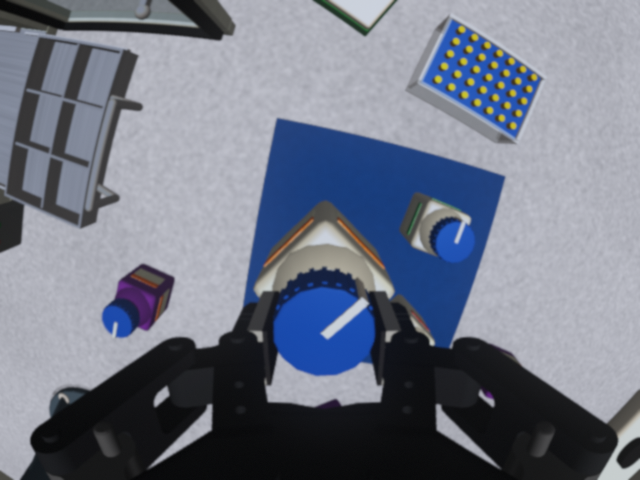

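Emit:
play_rows([
  [[0.0165,-0.0449,0,0,0,-3.6],[0.0193,-0.0438,0,0,0,-3.6],[0.022,-0.0425,0,0,0,-3.6],[0.0246,-0.0411,0,0,0,-3.6],[0.0272,-0.0394,0,0,0,-3.6],[0.0296,-0.0376,0,0,0,-3.5],[0.0317,-0.0358,0,0,0,-3.6],[0,0,0,0,0,0],[0,0,0,0,0,0]],
])

```text
t: 10.07
tcp_pos: [0.4973, 0.1073, 0.2851]
tool_rot: [0.92, 0.393, -0.001, -0.0]
force: [-0.0, -0.1, -2.1]
finger_gap: 0.428
```

```bash
python3 - <<'E'
from wc import *
s=snap('wrist','w6');print(manip.sense()['tcp_pos'],psi(),manip.sense()['finger_gap'])
s=snap('scene','s6');import cv2
i=cv2.imread('pics/s6.png');cv2.imwrite('pics/s6z.png',cv2.resize(i[120:330,320:600],None,fx=2.8,fy=2.8,interpolation=cv2.INTER_CUBIC))
E
```

```text
[0.49750431 0.10673491 0.28528947] 46.20340365853148 0.42814502611362065
```

View pics/w6.png

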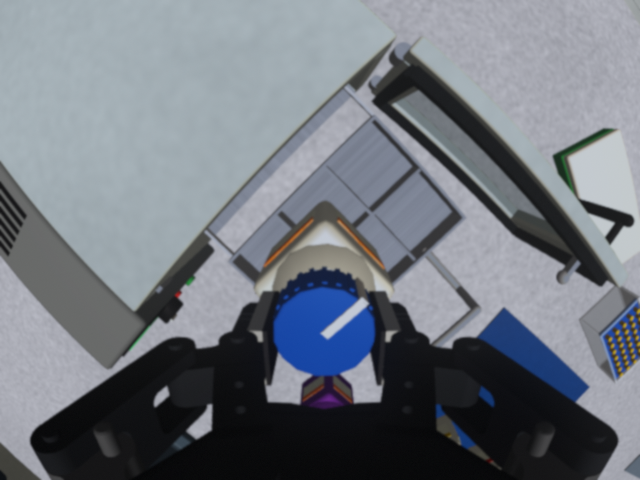

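View pics/s6z.png

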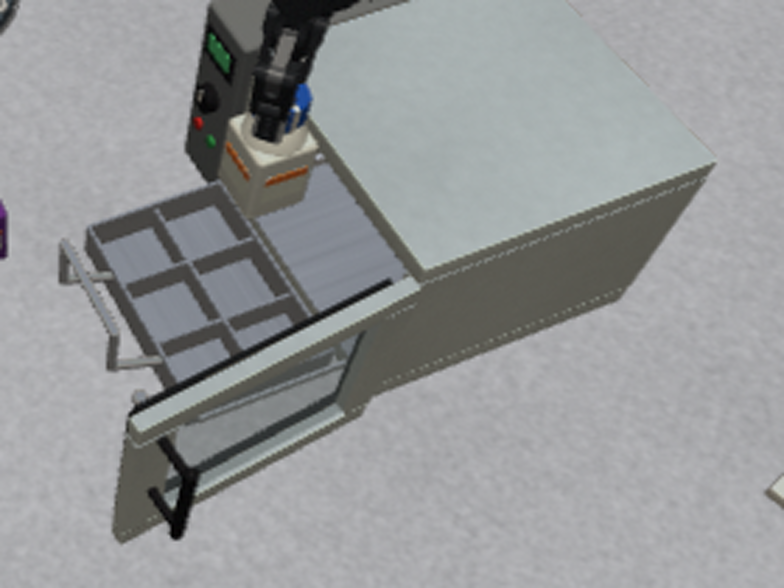

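Emit:
play_rows([
  [[0.0008,0.0002,0.045,0,0,0],[0,0,0.035,0,0,0],[0,0,0.015,0,0,0],[0,0,0.008,0,0,0],[0,0,0.008,0,0,0],[0,0,0.0,0,0,0]],
])

```text
t: 10.92
tcp_pos: [0.4988, 0.1077, 0.1753]
tool_rot: [0.92, 0.393, 0.0, 0.0]
force: [0.3, -0.3, -1.5]
finger_gap: 0.43
```

```bash
python3 - <<'E'
from wc import *
s=snap('wrist','w7');print(manip.sense()['tcp_pos'],psi(),manip.sense()['force'])
s=snap('scene','s7');import cv2
i=cv2.imread('pics/s7.png');cv2.imwrite('pics/s7z.png',cv2.resize(i[120:330,320:600],None,fx=2.8,fy=2.8,interpolation=cv2.INTER_CUBIC))
E
```

```text
[0.49888239 0.10772705 0.17560826] 46.235427632953844 [-0.57982444 -0.10850935 -1.34778942]
```

View pics/w7.png

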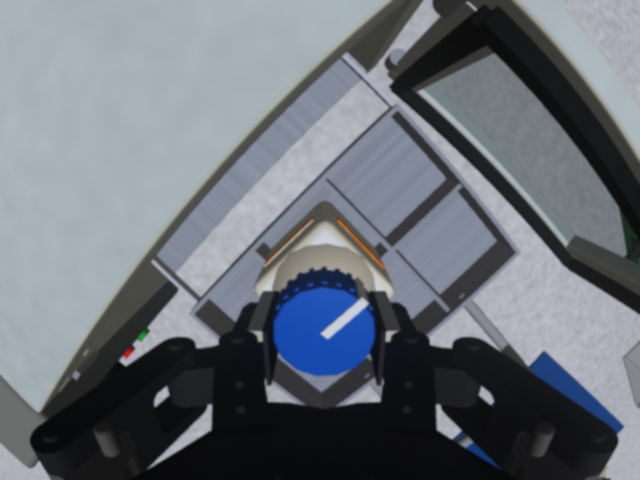

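View pics/s7z.png

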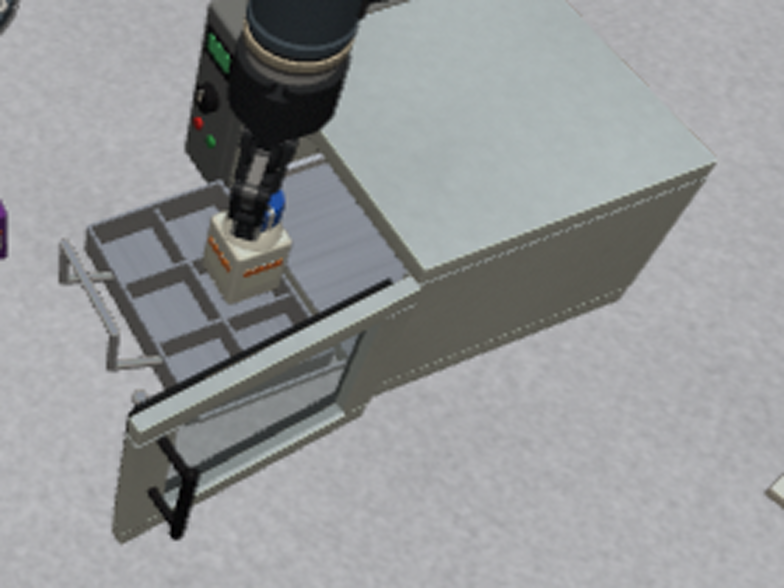

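Emit:
play_rows([
  [[0,0,0.008,0,0,0],[0,0,0.008,0,0,0],[0,0,0.006,0,0,0],[0,0,0.004,0,0,0],[0,0,0,0,0,0]],
])

```text
t: 11.65
tcp_pos: [0.4982, 0.1077, 0.1487]
tool_rot: [0.92, 0.393, -0.0, -0.0]
force: [0.7, -0.1, -1.7]
finger_gap: 0.429
```

```bash
python3 - <<'E'
from wc import *
s=snap('wrist','w8');print(manip.sense()['tcp_pos'],psi(),manip.sense()['force'])
E
```

```text
[0.49846348 0.1077566  0.14894182] 46.23714914078776 [ 5.49193689e-01  1.50981569e-03 -2.50598070e+00]
```

View pics/w8.png

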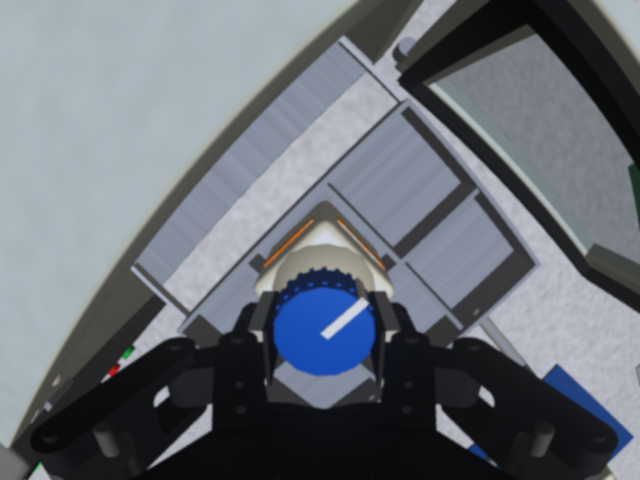

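Emit:
play_rows([
  [[0,0,0.001,0,0,0],[0,0,0.001,0,0,0],[0,0,0,0,0,0]],
])

```text
t: 12.08
tcp_pos: [0.4985, 0.1078, 0.1472]
tool_rot: [0.92, 0.393, 0.0, 0.0]
force: [0.5, 0.4, -2.4]
finger_gap: 0.43
```

Emit:
play_rows([
  [[0,0,0.0005,0,0,0],[0,0,0.0005,0,0,0],[0,0,0,0,0,0]],
])

```text
t: 12.45
tcp_pos: [0.4985, 0.1078, 0.1463]
tool_rot: [0.92, 0.393, 0.0, 0.0]
force: [0.1, 0.5, 0.9]
finger_gap: 0.429
```

Emit:
play_rows([
  [[0,0,0,0,0,-8],[0,0,0,0,0,-10.5],[0,0,0,0,0,-10.5],[0,0,0,0,0,-10.5],[0,0,0,0,0,-10.5],[0,0,0,0,0,-10.5],[0,0,0,0,0,-10.5],[0,0,0,0,0,-10.5],[0,0,0,0,0,-10.5],[0,0,0,0,0,-10]],
])

```text
t: 13.7
tcp_pos: [0.5003, 0.1083, 0.1466]
tool_rot: [0.271, 0.962, 0.001, 0.002]
force: [2.0, 1.9, -1.6]
finger_gap: 0.426
```

```bash
python3 - <<'E'
from wc import *
s=snap('wrist','w9');x=manip.sense();print(x['tcp_pos'],psi(),x['force'],x['ft_torque'],x['finger_gap'],x['q'])
E
```

```text
[0.50025846 0.10821048 0.14658413] 148.7202778929977 [ 2.81735474  2.07266676 -0.80053526] [ 0.29971134 -0.42106324 -0.04757284] 0.422850653161747 [-6.16522347e-03  5.44308405e-01  1.81849523e+00  1.53998080e-03
  7.74464915e-01 -1.03213082e+00]
```

View pics/w9.png

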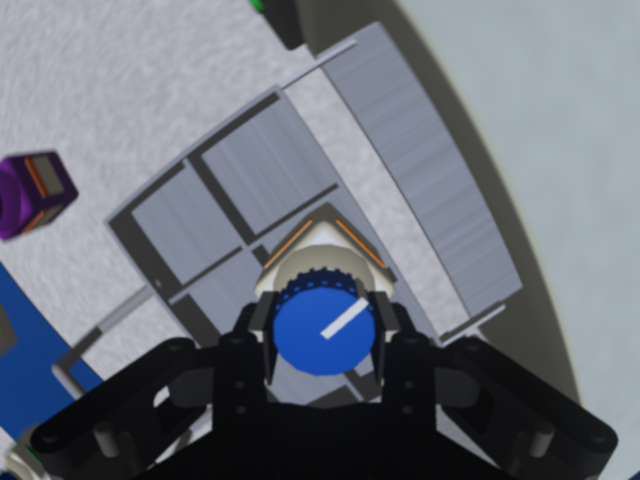

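Emit:
play_rows([
  [[0,0,0,0,0,0],[0,0,0,0,0,0],[0,0,0,0,0,0],[0,0,0,0,0,0],[0,0,-0.02,0,0,0],[0,0,-0.045,0,0,0],[0,0,-0.045,0,0,0],[0,0,0,0,0,0]],
], fingers=0.8)

```text
t: 14.75
tcp_pos: [0.5007, 0.1078, 0.2596]
tool_rot: [0.274, 0.962, 0.001, 0.004]
force: [-0.3, -0.5, 0.1]
finger_gap: 0.797
```

```bash
python3 - <<'E'
from wc import *
s=snap('wrist','w10');x=manip.sense();print(x['tcp_pos'],psi(),x['force'])
wfind(s,z=.145,mv=140,A=(400,9000))
T=manip.snapshot('top');C=manip.snapshot('scene')
from caps import find
find(T,C,zlist=(.104,.147))
E
```

```text
[0.4991779  0.10775289 0.25758182] 148.22348899457475 [ 0.14209318  0.25301584 -1.00585315]
[323.5 245.5] xy [0.4991 0.1075] A 2376/2529 line 102.2 (174/31)
[ 59.4 182.9] xy [ 0.352  -0.0355] A 859/1376 line -179.8 (163/24)
[412.5 337.5] [ 0.2383 -0.3386  0.1096] cost 0.00 areas 144.0 [157, 205, 253] line [ 49.1 134.8  61. ] [ 43.4 162.5  32.8]
[305.3 294.6] [ 0.3405 -0.0653  0.1101] cost 0.01 areas 145.0 [155, 199, 242] line [176.7 146.6  59.9] [177.2 173.1  33.4]
[483.  277.6] [ 0.3927 -0.5186  0.1091] cost 0.07 areas 208.0 [221, 279, 334] line [-175.8  135.7   59.2] [170.7 181.   33.4]
[376.3 275.5] [ 0.3924 -0.2446  0.112 ] cost 0.00 areas 176.0 [187, 233, 278] line [-21.8 134.7  53.8] [-16.2 163.6  33. ]
[420.6 269.2] [ 0.4108 -0.357   0.1117] cost 0.02 areas 198.0 [206, 255, 303] line [-26.  135.4  51.4] [-18.7 164.4  33.9]
[413.6 220.7] [ 0.5309 -0.3344  0.1406] cost 0.16 areas 3336.0 [259, 309, 357] line [  0.6 126.2  51.4] [-151.    80.5   33.5]
```

View pics/w10.png

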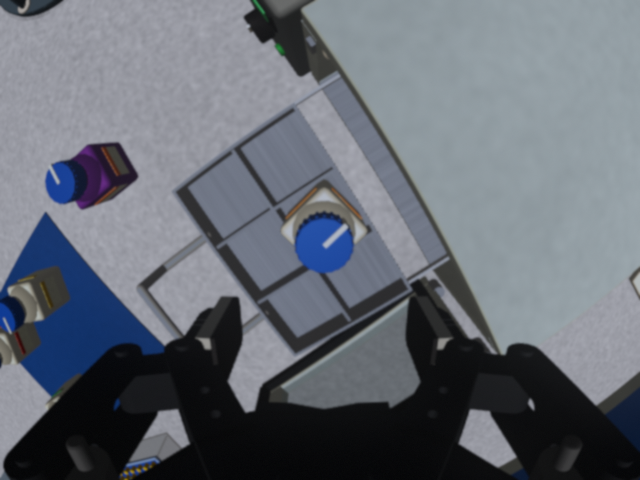

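```bash
python3 - <<'E'
from pl import *
plan([(0.389,-0.2465,0.21,27.4)],start=(.4995,.1078,.2575,148.4))
E
```

```text
to (0.389, -0.2465, 0.21, 27.4) n 13
[[[-0.007,-0.0277,0.0037,0,0,9.3],[-0.0114,-0.0262,0.0036,0,0,9.3],[-0.0155,-0.024,0.0037,0,0,9.3],[-0.0192,-0.0211,0.0036,0,0,9.3],[-0.0223,-0.0178,0.0037,0,0,9.3],[-0.0249,-0.0139,0.0037,0,0,9.3],[-0.0268,-0.0097,0.0036,0,0,9.3],[-0.0281,-0.0053,0.0037,0,0,9.3],[-0.0285,-0.0006,0.0036,0,0,9.3],[-0.0283,0.004,0.0037,0,0,9.3]]]
[[[-0.0273,0.0085,0.0036,0,0,9.3],[-0.0255,0.0127,0.0037,0,0,9.4],[-0.0231,0.0168,0.0036,0,0,9.3]]]
```

Emit:
play_rows([
  [[-0.007,-0.0277,0.0037,0,0,9.3],[-0.0114,-0.0262,0.0036,0,0,9.3],[-0.0155,-0.024,0.0037,0,0,9.3],[-0.0192,-0.0211,0.0036,0,0,9.3],[-0.0223,-0.0178,0.0037,0,0,9.3],[-0.0249,-0.0139,0.0037,0,0,9.3],[-0.0268,-0.0097,0.0036,0,0,9.3],[-0.0281,-0.0053,0.0037,0,0,9.3],[-0.0285,-0.0006,0.0036,0,0,9.3],[-0.0283,0.004,0.0037,0,0,9.3]],
], fingers=1)

```text
t: 16.15
tcp_pos: [0.4114, -0.1648, 0.2178]
tool_rot: [0.887, 0.461, -0.001, -0.002]
force: [0.4, -0.3, -0.1]
finger_gap: 0.998
```

Emit:
play_rows([
  [[-0.0273,0.0085,0.0036,0,0,9.3],[-0.0255,0.0127,0.0037,0,0,9.4],[-0.0231,0.0168,0.0036,0,0,9.3],[0,0,0,0,0,0],[0,0,0,0,0,0],[0,0,0,0,0,0]],
])

```text
t: 16.9
tcp_pos: [0.3868, -0.245, 0.2082]
tool_rot: [0.972, 0.236, -0.0, -0.001]
force: [-0.2, 0.5, 0.5]
finger_gap: 0.998
```

```bash
python3 - <<'E'
from wc import *
s=snap('wrist','w11');x=manip.sense();print(x['tcp_pos'],psi(),x['q'].round(2))
wfind(s,mv=140,A=(400,9000))
p=x['tcp_pos'];a=np.radians(psi())
for r,l in wfind(s,mv=140,A=(1500,9000)):
  g=r-p[:2];print('tool dx',g[0]*np.cos(a)+g[1]*np.sin(a),'dy',g[0]*np.sin(a)-g[1]*np.cos(a))
E
```

```text
[ 0.38697774 -0.24514982  0.20842176] 27.3435266757081 [-0.81  0.38  1.89  0.    0.87  0.28]
[485.1 298. ] xy [ 0.4092 -0.362 ] A 1750/1824 line -29.1 (200/29)
[328.1 251.5] xy [ 0.389  -0.2481] A 2889/2735 line -17.1 (205/34)
[ 70.5 200.9] xy [ 0.3374 -0.0665] A 1430/1543 line 173.4 (200/30)
[551.4 127.6] xy [ 0.5352 -0.3425] A 1863/1878 line 0.5 (203/30)
[485.1 298. ] xy [ 0.4092 -0.362 ] A 1750/1824 line -29.1 (200/29)
[328.1 251.5] xy [ 0.389  -0.2481] A 2889/2735 line -17.1 (205/34)
[551.4 127.6] xy [ 0.5352 -0.3425] A 1863/1878 line 0.5 (203/30)
tool dx -0.033922580667063246 dy 0.11405940289887367
tool dx 0.00045819569874127946 dy 0.0035115706584583767
tool dx 0.0869973792547992 dy 0.15454678225287308
```

View pics/w11.png

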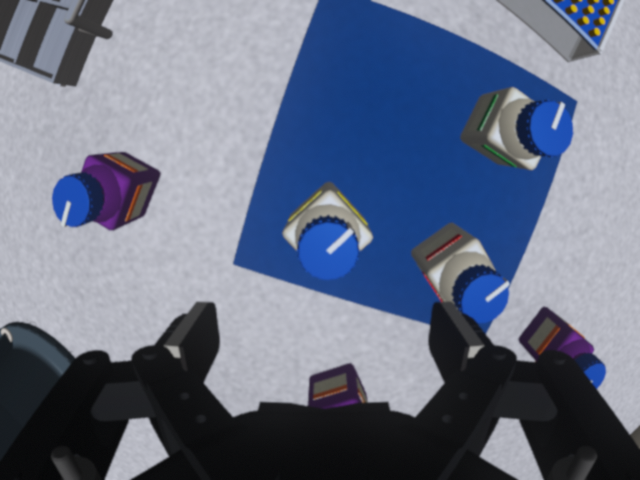

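```bash
python3 - <<'E'
from pl import *
plan([(.4358,.1062,.288,46.4)],start=(0.389,-0.2482,0.288,27.3))
E
```

```text
to (0.4358, 0.1062, 0.288, 46.4) n 8
[[[0.0255,-0.0367,0,0,0,-2.4],[0.027,-0.0356,0,0,0,-2.4],[0.0285,-0.0344,0,0,0,-2.4],[0.0299,-0.0332,0,0,0,-2.4],[0.0313,-0.0319,0,0,0,-2.4],[0.0326,-0.0306,0,0,0,-2.4],[0.0338,-0.0292,0,0,0,-2.4],[0.0351,-0.0277,0,0,0,-2.3]]]
```

Emit:
play_rows([
  [[0,0.0035,0.04,0,0,0],[0,0,0.035,0,0,0],[0,0,0.02,0,0,0],[0,0,0.007,0,0,0],[0,0,0,0,0,0],[0,0,0,0,0,0]],
])

```text
t: 17.7
tcp_pos: [0.3891, -0.2496, 0.1074]
tool_rot: [0.972, 0.236, 0.0, 0.001]
force: [0.9, -0.4, -0.1]
finger_gap: 0.998
```

Emit:
play_rows([
  [[0,0,0,0,0,0],[0,0,0,0,0,0],[0,0,0,0,0,0],[0,0,0,0,0,0],[0,0,0,0,0,0],[0,0,0,0,0,0]],
], fingers=0, squeeze=45)

```text
t: 18.45
tcp_pos: [0.3885, -0.2492, 0.107]
tool_rot: [0.972, 0.235, 0.0, -0.0]
force: [-1.8, 1.4, 5.0]
finger_gap: 0.431
```

Emit:
play_rows([
  [[0,0,-0.02,0,0,0],[0,0,-0.045,0,0,0],[0,0,-0.045,0,0,0],[0,0,-0.045,0,0,0],[0,0,-0.025,0,0,0],[0,0,0,0,0,0]],
])

```text
t: 19.2
tcp_pos: [0.3893, -0.2501, 0.288]
tool_rot: [0.972, 0.235, 0.001, 0.002]
force: [0.3, -0.8, -2.1]
finger_gap: 0.428
```

```bash
python3 - <<'E'
from wc import *
s=snap('wrist','w12');x=manip.sense();print(x['tcp_pos'],psi(),x['force'],x['finger_gap'])
E
```

```text
[ 0.388483   -0.24927649  0.28650532] 27.238332389436405 [-0.37768901  0.30183272 -0.6952045 ] 0.43077157691480117
```

View pics/w12.png

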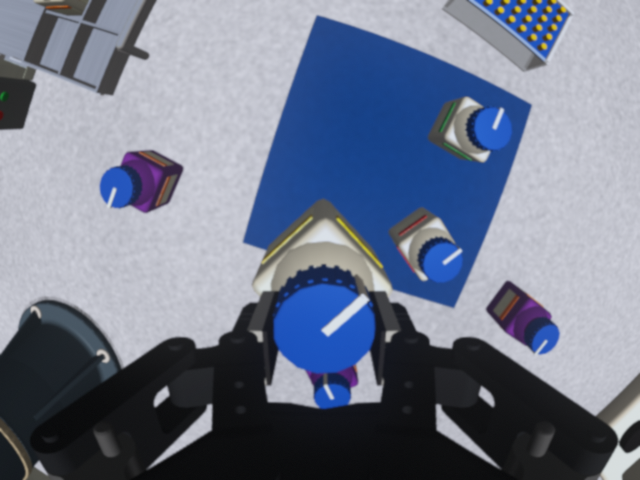

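Emit:
play_rows([
  [[0.0255,-0.0367,0,0,0,-2.4],[0.027,-0.0356,0,0,0,-2.4],[0.0285,-0.0344,0,0,0,-2.4],[0.0299,-0.0332,0,0,0,-2.4],[0.0313,-0.0319,0,0,0,-2.4],[0.0326,-0.0306,0,0,0,-2.4],[0.0338,-0.0292,0,0,0,-2.4],[0.0358,-0.0285,0,0,0,-2.3],[0,0,0,0,0,0],[0,0,0,0,0,0]],
])

```text
t: 20.5
tcp_pos: [0.4347, 0.1059, 0.2851]
tool_rot: [0.919, 0.394, -0.002, -0.0]
force: [0.1, -0.2, -1.1]
finger_gap: 0.431
```

Emit:
play_rows([
  [[0,0,0.045,0,0,0],[0,0,0.035,0,0,0],[0,0,0.014,0,0,0],[0,0,0,0,0,0]],
])

```text
t: 21.0
tcp_pos: [0.4347, 0.1047, 0.1912]
tool_rot: [0.92, 0.392, -0.002, -0.001]
force: [-0.0, 0.1, -0.9]
finger_gap: 0.427
```

```bash
python3 - <<'E'
from wc import *
s=snap('wrist','w13');x=manip.sense();print(x['tcp_pos'],psi(),x['force'],x['finger_gap'])
E
```

```text
[0.43544159 0.10494539 0.19206753] 46.213519349249594 [ 0.40861453  0.16672747 -0.56308182] 0.4320549754926344
```

View pics/w13.png

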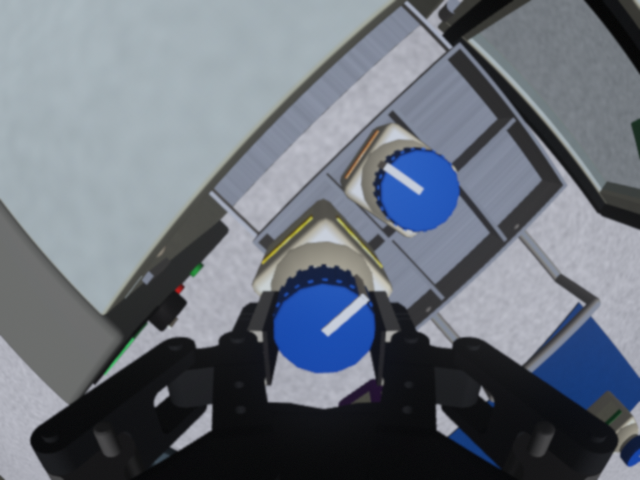

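Emit:
play_rows([
  [[0.0007,-0.0007,0.012,0,0,0],[0,0,0.012,0,0,0],[0,0,0.01,0,0,0],[0,0,0.006,0,0,0],[0,0,0.0025,0,0,0],[0,0,0,0,0,0]],
])

```text
t: 21.8
tcp_pos: [0.4357, 0.1071, 0.15]
tool_rot: [0.919, 0.394, -0.0, -0.0]
force: [0.1, 0.2, -1.2]
finger_gap: 0.431
```

Emit:
play_rows([
  [[0,0,0.001,0,0,0],[0,0,0.001,0,0,0],[0,0,0.0,0,0,0]],
])

```text
t: 22.18
tcp_pos: [0.4357, 0.1071, 0.1482]
tool_rot: [0.919, 0.393, 0.0, 0.0]
force: [0.2, 0.1, -0.8]
finger_gap: 0.432
```

Emit:
play_rows([
  [[0,0,0.0007,0,0,0],[0,0,0.0007,0,0,0],[0,0,0.0,0,0,0]],
])

```text
t: 22.55
tcp_pos: [0.4358, 0.1072, 0.147]
tool_rot: [0.919, 0.393, 0.0, 0.0]
force: [-0.9, 1.4, 3.6]
finger_gap: 0.432
```

Emit:
play_rows([
  [[0,0,0,0,0,-8],[0,0,0,0,0,-10.5],[0,0,0,0,0,-10.5],[0,0,0,0,0,-10.5],[0,0,0,0,0,-10.5],[0,0,0,0,0,-10.5],[0,0,0,0,0,-10.5],[0,0,0,0,0,-10.5],[0,0,0,0,0,-10.5],[0,0,0,0,0,-10]],
])

```text
t: 23.8
tcp_pos: [0.4377, 0.1072, 0.1471]
tool_rot: [0.27, 0.963, 0.001, 0.002]
force: [1.8, 1.6, -0.5]
finger_gap: 0.432
```

```bash
python3 - <<'E'
from wc import *
s=snap('wrist','w14');x=manip.sense();print(x['tcp_pos'],psi(),x['force'],x['ft_torque'],x['finger_gap'])
E
```

```text
[0.43766872 0.10721133 0.14705388] 148.82211692549848 [ 2.04290434  1.14194392 -1.13847576] [ 0.17693231 -0.37886998  0.02151432] 0.4312739221965645
```

View pics/w14.png

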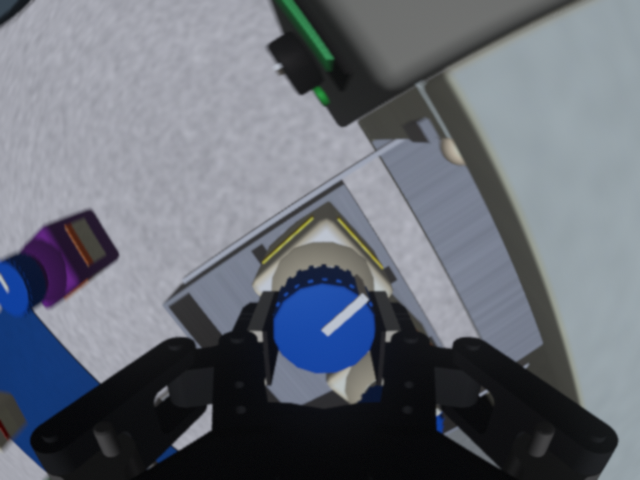

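Emit:
play_rows([
  [[0,0,0,0,0,0],[0,0,0,0,0,0],[0,0,0,0,0,0],[0,0,0,0,0,0],[0,0,-0.02,0,0,0],[0,0,-0.045,0,0,0],[0,0,-0.045,0,0,0],[0,0,0,0,0,0],[0,0,0,0,0,0]],
], fingers=0.8)

```text
t: 24.98
tcp_pos: [0.435, 0.1071, 0.2563]
tool_rot: [0.273, 0.962, -0.0, -0.0]
force: [-1.2, -0.1, -0.1]
finger_gap: 0.8
```

```bash
python3 - <<'E'
from wc import *
s=snap('wrist','w15');x=manip.sense();print(x['tcp_pos'],psi())
wfind(s,z=.145,mv=140,A=(1000,9000))
plan([(0.409,-0.3618,0.21,20.5)],start=(x['tcp_pos'][0],x['tcp_pos'][1],x['tcp_pos'][2],psi()))
T=manip.snapshot('top');C=manip.snapshot('scene')
from caps import find
find(T,C,zlist=(.104,))
E
```

```text
[0.43467786 0.10707164 0.25572263] 148.32614140379474
[375.  325.1] xy [0.4999 0.1076] A 1799/1974 line 100.9 (169/23)
[323.4 251.7] xy [0.435 0.105] A 2393/2570 line 100.9 (173/31)
to (0.409, -0.3618, 0.21, 20.5) n 13
[[[-0.0173,-0.0317,0.0035,0,0,9.8],[-0.0224,-0.0283,0.0035,0,0,9.8],[-0.0269,-0.0241,0.0035,0,0,9.8],[-0.0306,-0.0192,0.0035,0,0,9.8],[-0.0334,-0.0137,0.0035,0,0,9.8],[-0.0353,-0.0078,0.0035,0,0,9.9],[-0.0361,-0.0016,0.0035,0,0,9.8],[-0.0358,0.0045,0.0035,0,0,9.9],[-0.0345,0.0107,0.0035,0,0,9.8],[-0.0322,0.0164,0.0036,0,0,9.9]]]
[[[-0.0289,0.0216,0.0035,0,0,9.8],[-0.0248,0.0263,0.0036,0,0,9.9],[-0.02,0.0301,0.0035,0,0,9.8]]]
[412.4 337.5] [ 0.2383 -0.3386  0.1096] cost 0.00 areas 144.0 [157, 205, 253] line [ 49.  132.4  59.3] [ 43.4 161.7  32.7]
[305.3 294.7] [ 0.34   -0.0651  0.1096] cost 0.02 areas 145.0 [155, 199, 242] line [176.3 142.7  59.2] [177.2 172.2  32.7]
[483.1 277.5] [ 0.3932 -0.5182  0.11  ] cost 0.05 areas 208.0 [222, 279, 335] line [-176.   132.7   57.8] [171.5 183.3  33.3]
[420.7 269.1] [ 0.4109 -0.3571  0.1117] cost 0.04 areas 198.0 [206, 255, 303] line [-25.3 134.   51.4] [-18.6 163.9  33.5]
```

View pics/w15.png

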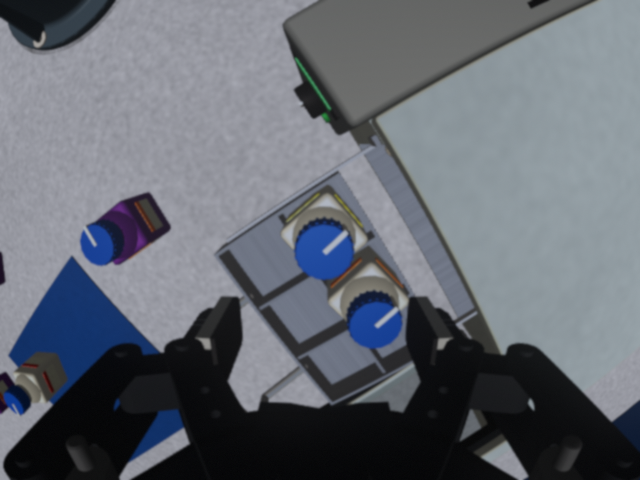

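Bottle 1 stands well in its compartment (cap at 323,252, line at 101°) next to bottle 3. On to bottle 4.

Emit:
play_rows([
  [[-0.0173,-0.0317,0.0035,0,0,9.8],[-0.0224,-0.0283,0.0035,0,0,9.8],[-0.0269,-0.0241,0.0035,0,0,9.8],[-0.0306,-0.0192,0.0035,0,0,9.8],[-0.0334,-0.0137,0.0035,0,0,9.8],[-0.0353,-0.0078,0.0035,0,0,9.9],[-0.0361,-0.0016,0.0035,0,0,9.8],[-0.0358,0.0045,0.0035,0,0,9.9],[-0.0345,0.0107,0.0035,0,0,9.8],[-0.0322,0.0164,0.0036,0,0,9.9]],
], fingers=1)

```text
t: 26.38
tcp_pos: [0.4154, -0.2543, 0.2202]
tool_rot: [0.907, 0.42, -0.0, -0.001]
force: [0.0, 0.4, -0.6]
finger_gap: 1.002
```

Emit:
play_rows([
  [[-0.0289,0.0216,0.0035,0,0,9.8],[-0.0248,0.0263,0.0036,0,0,9.9],[-0.02,0.0301,0.0035,0,0,9.8],[0,0,0,0,0,0],[0,0,0,0,0,0],[0,0,0,0,0,0]],
])

```text
t: 27.12
tcp_pos: [0.4099, -0.3602, 0.2105]
tool_rot: [0.984, 0.179, -0.0, -0.001]
force: [-0.7, 0.7, 0.3]
finger_gap: 1.0
```

```bash
python3 - <<'E'
from wc import *
s=snap('wrist','w16');x=manip.sense();print(x['tcp_pos'],psi(),x['q'].round(2))
p=x['tcp_pos'];a=np.radians(psi())
for r,l in wfind(s,mv=140,A=(1500,9000)):
  g=r-p[:2];print('tool dx',g[0]*np.cos(a)+g[1]*np.sin(a),'dy',g[0]*np.sin(a)-g[1]*np.cos(a))
E
```

```text
[ 0.4100463  -0.36039352  0.21080351] 20.632459730355432 [-0.93  0.48  1.68  0.    0.98  0.28]
[321.5 253.8] xy [ 0.4083 -0.3604] A 2832/2664 line -24.0 (209/33)
[364.8  53.3] xy [ 0.5351 -0.3408] A 3015/2876 line 4.1 (209/37)
tool dx -0.0016318073179532153 dy -0.0006058049807889694
tool dx 0.12399388377569649 dy 0.02570856217402516
```

View pics/w16.png

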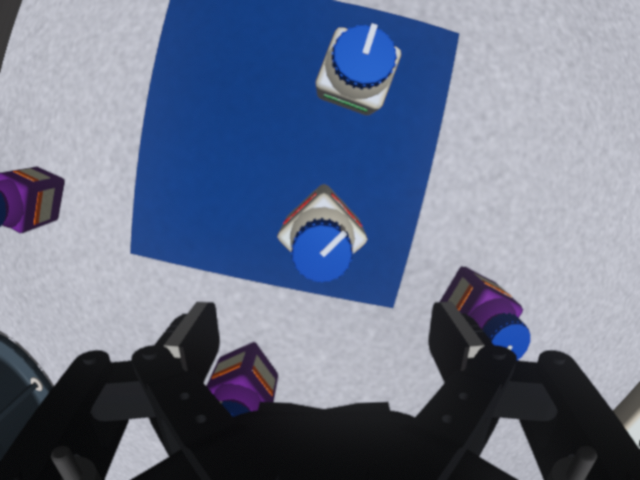

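```bash
python3 - <<'E'
from pl import *
plan([(.4363,.0430,.288,46)],start=(0.4085,-0.3603,0.288,20.6))
E
```

```text
to (0.4363, 0.043, 0.288, 46) n 9
[[[0.0187,-0.0409,0,0,0,-2.8],[0.0206,-0.0399,0,0,0,-2.8],[0.0226,-0.0388,0,0,0,-2.8],[0.0244,-0.0377,0,0,0,-2.8],[0.0262,-0.0365,0,0,0,-2.8],[0.028,-0.0351,0,0,0,-2.8],[0.0297,-0.0337,0,0,0,-2.9],[0.0313,-0.0322,0,0,0,-2.8],[0.0329,-0.0306,0,0,0,-2.9]]]
```

Emit:
play_rows([
  [[-0.0016,-0.0006,0.04,0,0,0],[0,0,0.035,0,0,0],[0,0,0.02,0,0,0],[0,0,0.009,0,0,0],[0,0,0,0,0,0],[0,0,0,0,0,0]],
])

```text
t: 27.92
tcp_pos: [0.4089, -0.3621, 0.108]
tool_rot: [0.984, 0.178, 0.0, 0.001]
force: [0.4, 0.2, 1.2]
finger_gap: 1.002
```

Emit:
play_rows([
  [[0,0,0,0,0,0],[0,0,0,0,0,0],[0,0,0,0,0,0],[0,0,0,0,0,0],[0,0,0,0,0,0],[0,0,0,0,0,0]],
], fingers=0, squeeze=45)

```text
t: 28.68
tcp_pos: [0.4084, -0.3616, 0.1075]
tool_rot: [0.984, 0.178, 0.0, -0.0]
force: [-1.7, 1.9, 5.9]
finger_gap: 0.425
```

Emit:
play_rows([
  [[0,0,-0.02,0,0,0],[0,0,-0.045,0,0,0],[0,0,-0.045,0,0,0],[0,0,-0.045,0,0,0],[0,0,-0.025,0,0,0],[0,0,0,0,0,0]],
])

```text
t: 29.42
tcp_pos: [0.409, -0.3626, 0.2885]
tool_rot: [0.984, 0.178, 0.001, 0.002]
force: [0.3, -0.8, -1.3]
finger_gap: 0.423
```

```bash
python3 - <<'E'
from wc import *
s=snap('wrist','w17');x=manip.sense();print(x['tcp_pos'],psi(),x['force'],x['finger_gap'])
E
```

```text
[ 0.40827862 -0.36169752  0.28678097] 20.53749896913031 [-0.03558554  0.84531414 -1.40336965] 0.4276769496433358
```

View pics/w17.png

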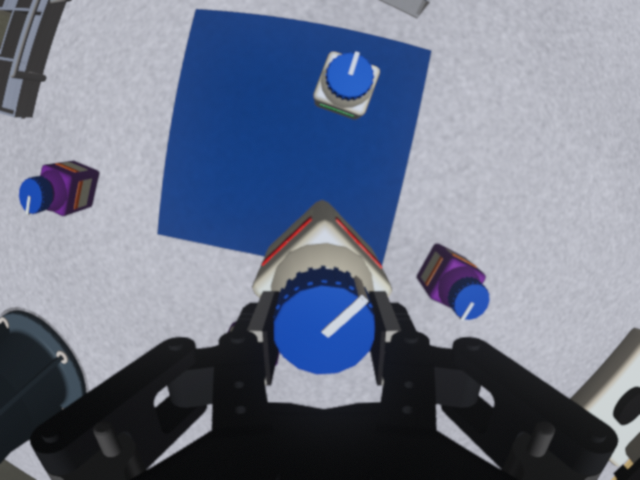

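Emit:
play_rows([
  [[0.0187,-0.0409,0,0,0,-2.8],[0.0206,-0.0399,0,0,0,-2.8],[0.0226,-0.0388,0,0,0,-2.8],[0.0244,-0.0377,0,0,0,-2.8],[0.0262,-0.0365,0,0,0,-2.8],[0.028,-0.0351,0,0,0,-2.8],[0.0297,-0.0337,0,0,0,-2.9],[0.0313,-0.0322,0,0,0,-2.8],[0.0336,-0.0313,0,0,0,-2.9],[0,0,0,0,0,0]],
])

```text
t: 30.72
tcp_pos: [0.435, 0.0452, 0.285]
tool_rot: [0.92, 0.393, -0.002, -0.002]
force: [0.4, -0.4, -1.3]
finger_gap: 0.426
```

Emit:
play_rows([
  [[0,0,0,0,0,0],[0,0,0.045,0,0,0],[0,0,0.035,0,0,0],[0,0,0.014,0,0,0],[0,0,0,0,0,0],[0,0,0,0,0,0]],
])

```text
t: 31.48
tcp_pos: [0.4372, 0.0416, 0.1933]
tool_rot: [0.921, 0.389, 0.0, 0.0]
force: [0.4, 0.3, -1.6]
finger_gap: 0.428
```

```bash
python3 - <<'E'
from wc import *
s=snap('wrist','w18');x=manip.sense();print(x['tcp_pos'],psi(),x['force'],x['finger_gap'])
E
```

```text
[0.43732081 0.04179414 0.19357013] 45.87157753328886 [-0.1185278   0.22156493 -0.46632304] 0.428378163179109
```

View pics/w18.png

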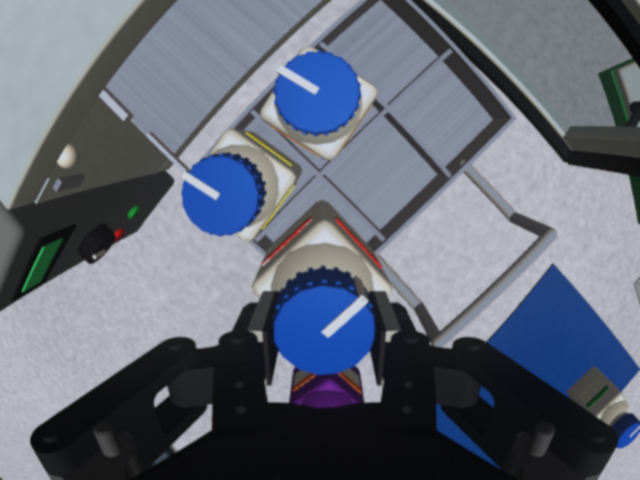

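Emit:
play_rows([
  [[0.0002,-0.0013,0.012,0,0,0],[0,0,0.012,0,0,0],[0,0,0.012,0,0,0],[0,0,0.006,0,0,0],[0,0,0.0025,0,0,0],[0,0,0.001,0,0,0],[0,0,0,0,0,0]],
])

```text
t: 32.4
tcp_pos: [0.436, 0.0436, 0.1477]
tool_rot: [0.921, 0.39, 0.0, 0.0]
force: [-0.8, -0.3, -1.5]
finger_gap: 0.428
```

Emit:
play_rows([
  [[0,0,0.0007,0,0,0],[0,0,0.0005,0,0,0],[0,0,0.0,0,0,0]],
])

```text
t: 32.78
tcp_pos: [0.4361, 0.0438, 0.1473]
tool_rot: [0.921, 0.39, 0.001, 0.0]
force: [-1.4, -0.2, 8.3]
finger_gap: 0.427
```

Emit:
play_rows([
  [[0,0,-0.0004,0,0,-8],[0,0,0,0,0,-10.5],[0,0,0,0,0,-10.5],[0,0,0,0,0,-10.5],[0,0,0,0,0,-10.5],[0,0,0,0,0,-10.5],[0,0,0,0,0,-10.5],[0,0,0,0,0,-10.5],[0,0,0,0,0,-10.5],[0,0,0,0,0,-10]],
])

```text
t: 34.02
tcp_pos: [0.4382, 0.0436, 0.1473]
tool_rot: [0.274, 0.962, 0.001, 0.003]
force: [2.3, 2.2, -0.2]
finger_gap: 0.429
```

```bash
python3 - <<'E'
from wc import *
s=snap('wrist','w19');x=manip.sense();print(x['tcp_pos'],psi(),x['force'],x['ft_torque'],x['finger_gap'])
E
```

```text
[0.43796132 0.04360559 0.14732198] 148.4067690533439 [ 1.90868793  0.85145391 -0.41697252] [ 0.40863396 -0.32424736  0.01041233] 0.432192032233044
```

View pics/w19.png

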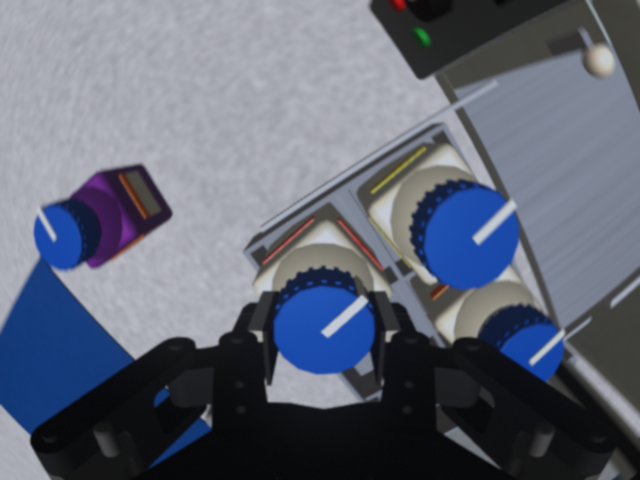

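Good. Release, rise, and go to bottle 2.

Emit:
play_rows([
  [[0,0,0,0,0,0],[0,0,0,0,0,0],[0,0,0,0,0,0],[0,0,0,0,0,0],[0,0,-0.02,0,0,0],[0,0,-0.045,0,0,0],[0,0,-0.045,0,0,0],[0,0,0,0,0,0],[0,0,0,0,0,0]],
], fingers=0.8)

```text
t: 35.2
tcp_pos: [0.4352, 0.0436, 0.2563]
tool_rot: [0.276, 0.961, -0.0, -0.0]
force: [-0.1, -0.2, -0.8]
finger_gap: 0.799
```

```bash
python3 - <<'E'
from wc import *
s=snap('wrist','w20');x=manip.sense();print(x['tcp_pos'],psi())
wfind(s,z=.145,mv=140,A=(1000,9000))
plan([(0.5347,-0.3410,0.21,49.3)],start=(x['tcp_pos'][0],x['tcp_pos'][1],x['tcp_pos'][2],psi()))
T=snap('top','t20');C=manip.snapshot('scene')
print(fillblobs(T['img'],120))
E
```

```text
[0.43486907 0.04369416 0.25574818] 147.9261667436194
[454.  278.7] xy [0.5    0.1078] A 1893/2014 line 100.7 (180/25)
[323.7 252.6] xy [0.4358 0.0415] A 2458/2565 line 102.0 (185/35)
[144.1 205.7] xy [ 0.3428 -0.0446] A 1334/2039 line -179.3 (179/33)
[409.  199.2] xy [0.4348 0.1064] A 2518/2645 line 101.3 (184/32)
to (0.5347, -0.341, 0.21, 49.3) n 10
[[[-0.0289,-0.0273,0.0046,0,0,9.9],[-0.0331,-0.0219,0.0046,0,0,9.9],[-0.0364,-0.0159,0.0046,0,0,9.9],[-0.0386,-0.0094,0.0046,0,0,9.8],[-0.0397,-0.0027,0.0046,0,0,9.9],[-0.0395,0.0042,0.0045,0,0,9.8],[-0.0383,0.0108,0.0046,0,0,9.9],[-0.0358,0.0173,0.0045,0,0,9.8],[-0.0323,0.0231,0.0046,0,0,9.9],[-0.0279,0.0283,0.0045,0,0,9.8]]]
[(array([412.42857143, 337.6038961 ]), 154.0), (array([305.13461538, 294.89102564]), 156.0), (array([483.        , 277.64705882]), 136.0), (array([413.63461538, 220.55128205]), 156.0), (array([416.875  , 161.84375]), 64.0), (array([406.76984127, 163.67460317]), 126.0), (array([395.21637427, 164.87134503]), 171.0), (array([387.5       , 160.91025641]), 78.0)]
```

View pics/w20.png

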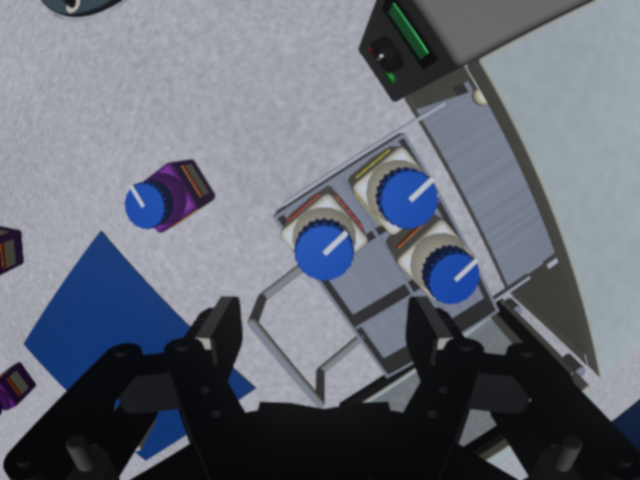

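Emit:
play_rows([
  [[-0.0289,-0.0273,0.0046,0,0,9.9],[-0.0331,-0.0219,0.0046,0,0,9.9],[-0.0364,-0.0159,0.0046,0,0,9.9],[-0.0386,-0.0094,0.0046,0,0,9.8],[-0.0397,-0.0027,0.0046,0,0,9.9],[-0.0395,0.0042,0.0045,0,0,9.8],[-0.0383,0.0108,0.0046,0,0,9.9],[-0.0358,0.0173,0.0045,0,0,9.8],[-0.0323,0.0231,0.0046,0,0,9.9],[-0.0279,0.0283,0.0045,0,0,9.8]],
], fingers=1)

```text
t: 36.6
tcp_pos: [0.5354, -0.3419, 0.2088]
tool_rot: [0.91, 0.415, -0.001, -0.002]
force: [-0.3, 0.7, 0.2]
finger_gap: 0.999
```

Emit:
play_rows([
  [[0,0,0,0,0,0],[0,0,0,0,0,0],[0,0,0,0,0,0]],
])

```text
t: 36.98
tcp_pos: [0.5354, -0.3396, 0.2105]
tool_rot: [0.908, 0.418, -0.0, -0.001]
force: [0.6, -0.8, -0.6]
finger_gap: 0.999
```

```bash
python3 - <<'E'
from wc import *
s=snap('wrist','w21');x=manip.sense();print(x['tcp_pos'],psi(),x['q'].round(2))
p=x['tcp_pos'];a=np.radians(psi())
for r,l in wfind(s,mv=140,A=(1500,9000)):
  g=r-p[:2];print('tool dx',g[0]*np.cos(a)+g[1]*np.sin(a),'dy',g[0]*np.sin(a)-g[1]*np.cos(a))
E
```

```text
[ 0.53552205 -0.33971926  0.21081379] 49.42409192527386 [-0.74  0.59  1.45  0.    1.1  -0.03]
```

View pics/w21.png

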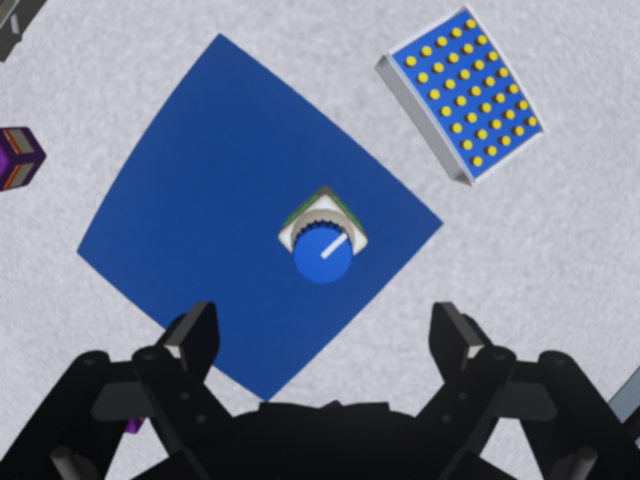

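```bash
python3 - <<'E'
from wc import *
s=manip.snapshot('wrist')
x=manip.sense();p=x['tcp_pos'];a=np.radians(psi())
for r,l in wfind(s,mv=155,A=(1000,20000)):
  g=r-p[:2];print('tool dx',g[0]*np.cos(a)+g[1]*np.sin(a),'dy',g[0]*np.sin(a)-g[1]*np.cos(a))
plan([(.4990,.0435,.288,46)],start=(0.5347,-0.3408,0.288,49.4))
E
```

```text
[321.7 255.5] xy [ 0.5329 -0.3416] A 2719/2648 line 4.2 (216/32)
[467.1  92. ] xy [ 0.6717 -0.32  ] A 12439/2496 line 121.8 (135/39)
tool dx -0.0031373269071115657 dy -0.0010061870715697872
tool dx 0.1035803405731069 dy 0.0904085734329187
to (0.499, 0.0435, 0.288, 46) n 8
[[[0.0336,-0.0346,0,0,0,0.4],[0.0333,-0.0349,0,0,0,0.4],[0.0331,-0.0351,0,0,0,0.4],[0.0328,-0.0354,0,0,0,0.4],[0.0326,-0.0356,0,0,0,0.4],[0.0323,-0.0358,0,0,0,0.5],[0.032,-0.0361,0,0,0,0.4],[0.0318,-0.0363,0,0,0,0.5]]]
```

Emit:
play_rows([
  [[-0.0026,-0.0006,0.04,0,0,0],[0,0,0.035,0,0,0],[0,0,0.02,0,0,0],[0,0,0.009,0,0,0],[0,0,0,0,0,0],[0,0,0,0,0,0]],
])

```text
t: 37.83
tcp_pos: [0.5343, -0.3431, 0.1082]
tool_rot: [0.909, 0.417, 0.0, 0.001]
force: [-0.2, -0.1, -0.9]
finger_gap: 0.996
```

Emit:
play_rows([
  [[0,0,0,0,0,0],[0,0,0,0,0,0],[0,0,0,0,0,0],[0,0,0,0,0,0],[0,0,0,0,0,0],[0,0,0,0,0,0]],
], fingers=0, squeeze=45)

```text
t: 38.58
tcp_pos: [0.5336, -0.3426, 0.1075]
tool_rot: [0.909, 0.417, 0.0, 0.0]
force: [-1.2, 1.8, 5.2]
finger_gap: 0.428
```

Emit:
play_rows([
  [[0,0,-0.02,0,0,0],[0,0,-0.045,0,0,0],[0,0,-0.045,0,0,0],[0,0,-0.045,0,0,0],[0,0,-0.025,0,0,0],[0,0,0,0,0,0]],
])

```text
t: 39.33
tcp_pos: [0.5345, -0.3434, 0.2887]
tool_rot: [0.909, 0.417, 0.001, 0.002]
force: [0.7, 0.8, -1.6]
finger_gap: 0.43
```

```bash
python3 - <<'E'
from wc import *
s=snap('wrist','w22');x=manip.sense();print(x['tcp_pos'],psi(),x['force'],x['finger_gap'])
E
```

```text
[ 0.53357907 -0.34265947  0.2866538 ] 49.3323564535522 [ 0.34623858 -0.18849219 -2.89301098] 0.43502967349471655
```

View pics/w22.png

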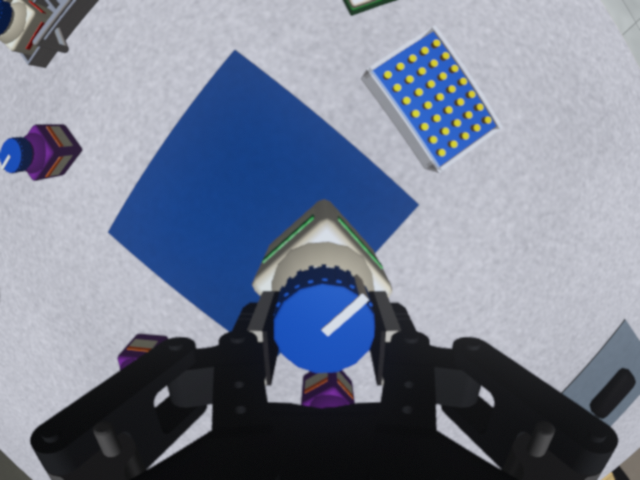

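Emit:
play_rows([
  [[0.0336,-0.0346,0,0,0,0.4],[0.0333,-0.0349,0,0,0,0.4],[0.0331,-0.0351,0,0,0,0.4],[0.0328,-0.0354,0,0,0,0.4],[0.0326,-0.0356,0,0,0,0.4],[0.0323,-0.0358,0,0,0,0.5],[0.032,-0.0361,0,0,0,0.4],[0.0337,-0.0372,0,0,0,0.5],[0,0,0,0,0,0],[0,0,0,0,0,0]],
])

```text
t: 40.62
tcp_pos: [0.4983, 0.0436, 0.2855]
tool_rot: [0.921, 0.391, -0.001, -0.0]
force: [0.7, -0.1, -1.4]
finger_gap: 0.428
```

Emit:
play_rows([
  [[0,0,0.045,0,0,0],[0,0,0.035,0,0,0],[0,0,0.014,0,0,0],[0,0,0,0,0,0],[0,0,0,0,0,0]],
])

```text
t: 41.25
tcp_pos: [0.5001, 0.0431, 0.194]
tool_rot: [0.921, 0.39, 0.001, 0.001]
force: [-0.1, -0.1, -2.7]
finger_gap: 0.425
```

```bash
python3 - <<'E'
from wc import *
s=snap('wrist','w23');x=manip.sense();print(x['tcp_pos'],psi(),x['force'],x['finger_gap'])
E
```

```text
[0.50012537 0.04326374 0.19425034] 45.91250345894398 [-0.27097506 -0.69779549 -1.58986996] 0.43026285745603626
```

View pics/w23.png

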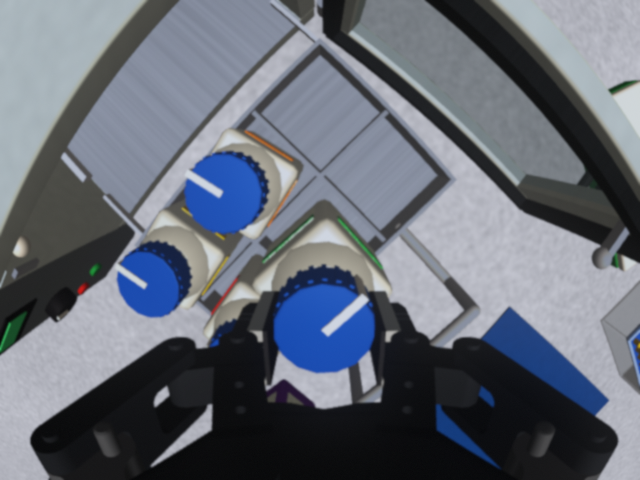

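Emit:
play_rows([
  [[0,0,0.012,0,0,0],[0,0,0.012,0,0,0],[0,0,0.012,0,0,0],[0,0,0.006,0,0,0],[0,0,0.0025,0,0,0],[0,0,0.001,0,0,0],[0,0,0,0,0,0]],
])

```text
t: 42.18
tcp_pos: [0.4992, 0.0437, 0.1478]
tool_rot: [0.921, 0.39, 0.0, 0.0]
force: [-0.5, 0.1, -1.7]
finger_gap: 0.425
```

Emit:
play_rows([
  [[0,0,0.0007,0,0,0],[0,0,0.0003,0,0,0],[0,0,0.0,0,0,0]],
])

```text
t: 42.55
tcp_pos: [0.4994, 0.0438, 0.1475]
tool_rot: [0.921, 0.39, 0.001, 0.0]
force: [-1.0, 1.2, 5.0]
finger_gap: 0.425
```

Emit:
play_rows([
  [[0,0,-0.0003,0,0,-8],[0,0,0,0,0,-10.5],[0,0,0,0,0,-10.5],[0,0,0,0,0,-10.5],[0,0,0,0,0,-10.5],[0,0,0,0,0,-10.5],[0,0,0,0,0,-10.5],[0,0,0,0,0,-10.5],[0,0,0,0,0,-10.5],[0,0,0,0,0,-10]],
])

```text
t: 43.8
tcp_pos: [0.5019, 0.0438, 0.1477]
tool_rot: [0.274, 0.962, 0.001, 0.003]
force: [3.4, 2.0, -0.3]
finger_gap: 0.428
```

```bash
python3 - <<'E'
from wc import *
s=snap('wrist','w24');x=manip.sense();print(x['tcp_pos'],psi(),x['force'],x['ft_torque'],x['finger_gap'])
E
```

```text
[0.50169812 0.04378809 0.14763467] 148.400883050811 [ 3.07410936  0.89273897 -0.87352503] [ 0.44122297 -0.59422237  0.00769075] 0.4319870419730468
```

Emit:
play_rows([
  [[0,0,0,0,0,0],[0,0,0,0,0,0],[0,0,0,0,0,0],[0,0,0,0,0,0],[0,0,-0.02,0,0,0],[0,0,-0.045,0,0,0],[0,0,-0.045,0,0,0],[0,0,-0.03,0,0,0],[0,0,0,0,0,0]],
], fingers=0.8)

```text
t: 44.98
tcp_pos: [0.5003, 0.0435, 0.2892]
tool_rot: [0.276, 0.961, 0.0, 0.003]
force: [-0.1, 0.7, -0.4]
finger_gap: 0.802
```

```bash
python3 - <<'E'
from wc import *
s=snap('wrist','w25');x=manip.sense();print(x['tcp_pos'],psi())
wfind(s,z=.145,mv=140,A=(900,9000))
snap('scene','s25')
E
```

```text
[0.49909152 0.04363343 0.28745386] 147.92768857582143
[323.6 236.3] xy [0.4997 0.0424] A 1980/2034 line 101.1 (195/40)
[397.9 190.2] xy [0.499  0.1062] A 2031/2082 line 101.4 (195/37)
[272.5 163.4] xy [0.4351 0.0403] A 2150/2201 line 103.5 (197/46)
[123.  139.1] xy [ 0.351  -0.0466] A 1057/1535 line -178.6 (189/34)
[348.9 113.7] xy [0.4341 0.1045] A 2240/2262 line 102.3 (197/41)
```

View pics/w24.png

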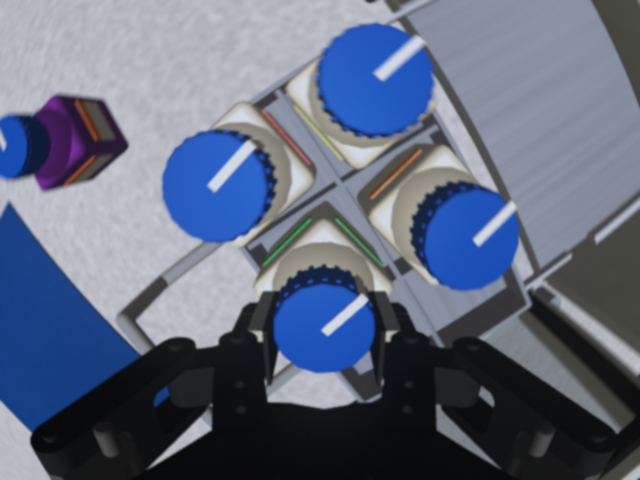

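View pics/w25.png

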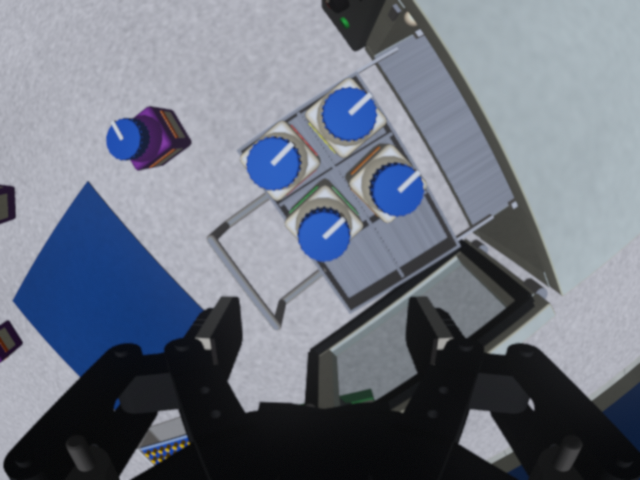

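```bash
python3 - <<'E'
from pl import *
np.set_printoptions(precision=4,suppress=True)
T=manip.snapshot('top');C=manip.snapshot('scene')
h=[]
for s in (T,C):
    for l in ('door_handle','door_hinge','tray_handle','incubator_front'):
        r=manip.pinpoint(l,s);print(l,[(np.round(k['point'],1).tolist(),round(k['score'],2)) for k in r][:2])
print('handle',atz(T,(301.8,151.7),.131),tri([ray(T,(301.8,151.7)),ray(C,(382,299.9))]))
print('hinge',atz(T,(218.3,183.8),.104),tri([ray(T,(218.3,183.8)),ray(C,(456,241.4))]))
# door top edge from zoom z3 (top z=.196)
Z=lambda a,b,z: atz(T,(195+a/3.5,145+b/3.5),z)
print('door outer top edge near/free',Z(68,108,.196),Z(402,68,.196))
print('free inner top',Z(402,85,.196))
x=manip.sense();cur=(*x['tcp_pos'],psi())
plan([(0.500,-0.09,0.25,90)],start=cur)
E
```

```text
door_handle [([303.3, 153.5], 0.79)]
door_hinge [([217.4, 188.5], 0.77)]
tray_handle [([293.7, 228.8], 0.91), ([214.8, 230.3], 0.43)]
incubator_front [([214.5, 227.9], 0.68)]
door_handle [([384.5, 301.5], 0.6)]
door_hinge [([457.6, 243.2], 0.95)]
tray_handle [([348.3, 220.2], 0.84)]
incubator_front [([430.0, 202.1], 0.96)]
handle [ 0.7023 -0.0483  0.131 ] (array([ 0.6977, -0.0509,  0.1471]), [0.0025568232114050924, 0.0025568232114051626])
hinge [0.6189 0.1649 0.104 ] (array([0.6181, 0.1642, 0.1109]), [0.0005211145388875525, 0.0005211145388873002])
door outer top edge near/free [0.6237 0.1607 0.196 ] [ 0.6575 -0.0698  0.196 ]
free inner top [ 0.6455 -0.0701  0.196 ]
to (0.5, -0.09, 0.25, 90) n 6
[[[-0.012,-0.0188,0.0061,0,0,9.7],[-0.015,-0.0165,0.0061,0,0,9.6],[-0.0175,-0.0138,0.0061,0,0,9.7],[-0.0196,-0.0106,0.0061,0,0,9.6],[-0.0211,-0.0072,0.006,0,0,9.7],[-0.0219,-0.0036,0.0061,0,0,9.6]]]
```

View pics/s25.png

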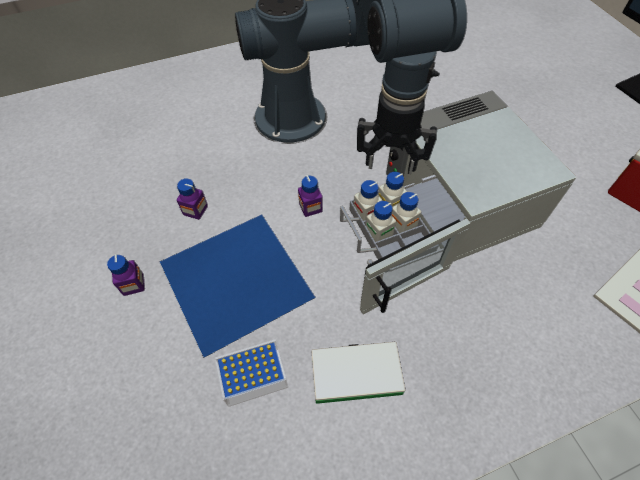

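Emit:
play_rows([
  [[-0.012,-0.0188,0.0061,0,0,9.7],[-0.015,-0.0165,0.0061,0,0,9.6],[-0.0175,-0.0138,0.0061,0,0,9.7],[-0.0196,-0.0106,0.0061,0,0,9.6],[-0.0211,-0.0072,0.006,0,0,9.7],[-0.0219,-0.0036,0.0061,0,0,9.6],[0,0,0,0,0,0]],
], fingers=0)

```text
t: 46.45
tcp_pos: [0.5, -0.0911, 0.2499]
tool_rot: [0.707, 0.707, -0.0, -0.0]
force: [0.3, 0.2, -0.4]
finger_gap: -0.004
```

Emit:
play_rows([
  [[0,0,0,0,9,0],[0,0,0,0,9,0],[0,0,0,0,9,0],[0,0,0,0,8,0],[-0.02,0,0.028,0,0,0],[-0.02,0,0.028,0,0,0],[0,0,0,0,0,0],[0,0,0,0,0,0]],
])

```text
t: 47.45
tcp_pos: [0.5006, -0.0903, 0.1825]
tool_rot: [0.673, 0.675, 0.213, -0.212]
force: [-0.0, -0.1, 0.4]
finger_gap: -0.0
```

```bash
python3 - <<'E'
from pl import *
s=snap('scene','s26');x=manip.sense();print(x['tcp_pos'],R.from_quat(x['tool_rot']).as_matrix().round(3),x['q'].round(2),x['finger_gap'])
i=cv2.imread('pics/s26.png');cv2.imwrite('pics/s26z.png',cv2.resize(i[120:330,280:560],None,fx=2.8,fy=2.8,interpolation=cv2.INTER_CUBIC))
E
```

```text
[ 0.50077432 -0.09053551  0.18277516] [[-0.003  1.     0.001]
 [ 0.82   0.002  0.573]
 [ 0.573  0.002 -0.82 ]] [-0.66  0.61  1.71  0.5   1.26 -0.92] -0.001919443884464846
```

View pics/s26z.png

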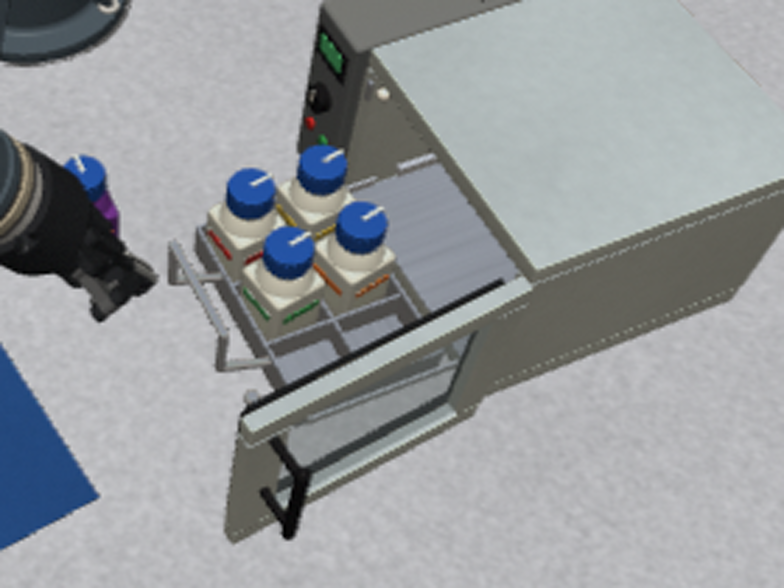

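Emit:
play_rows([
  [[-0.0145,0,0.021,0,0,0],[-0.0145,0,0.021,0,0,0],[0.012,0,0.0084,0,0,0],[0.012,0,0.0084,0,0,0],[0.0041,0,0.0029,0,0,0],[0.0041,0,0.0029,0,0,0],[0.0041,0,0.0029,0,0,0],[0,0,0,0,0,0]],
])

```text
t: 48.5
tcp_pos: [0.5, -0.0456, 0.1306]
tool_rot: [0.674, 0.675, 0.213, -0.213]
force: [0.6, -0.8, -0.2]
finger_gap: 0.003
```

```bash
python3 - <<'E'
from pl import *
s=snap('scene','s27');x=manip.sense();print(x['tcp_pos'],x['force'])
i=cv2.imread('pics/s27.png');cv2.imwrite('pics/s27z.png',cv2.resize(i[150:290,320:500],None,fx=4,fy=4,interpolation=cv2.INTER_CUBIC))
E
```

```text
[ 0.49999261 -0.04575716  0.13050521] [ 0.71307172 -0.45056778 -0.08229371]
```

View pics/s27z.png

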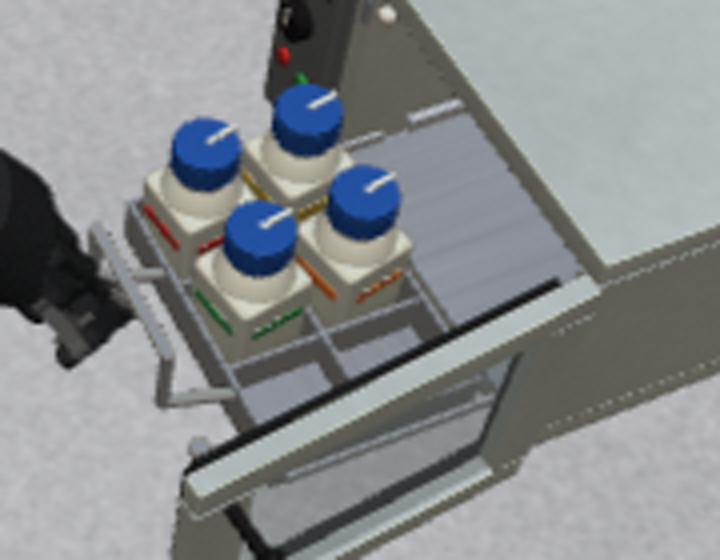

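Emit:
play_rows([
  [[0.0041,0,0.0029,0,0,0],[0.0041,0,0.0029,0,0,0],[0.0041,0,0.0029,0,0,0],[0.0062,0,0.0043,0,0,0],[0.0082,0,0.0057,0,0,0],[0.0082,0,0.0057,0,0,0],[0.0082,0,0.0057,0,0,0],[0.0082,0,0.0057,0,0,0]],
])

```text
t: 49.55
tcp_pos: [0.4993, 0.0176, 0.1303]
tool_rot: [0.674, 0.675, 0.212, -0.213]
force: [-2.3, -2.4, -2.9]
finger_gap: -0.001
```

```bash
python3 - <<'E'
from pl import *
s=snap('scene','s28');x=manip.sense();print(x['tcp_pos'],x['force'])
i=cv2.imread('pics/s28.png');cv2.imwrite('pics/s28z.png',cv2.resize(i[150:290,320:500],None,fx=4,fy=4,interpolation=cv2.INTER_CUBIC))
E
```

```text
[0.49903205 0.01910185 0.13068501] [-0.31589158  0.16638947  0.33278563]
```

View pics/s28z.png

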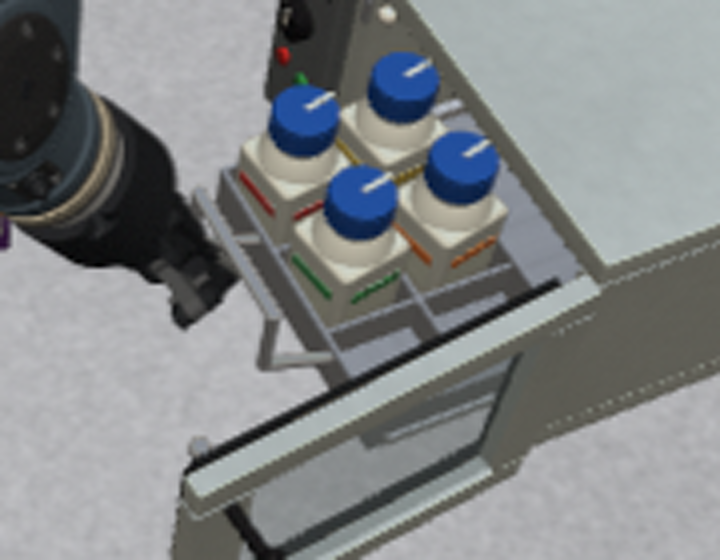

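Emit:
play_rows([
  [[0.0082,0,0.0057,0,0,0],[0.0094,0,0.0066,0,0,0],[0.0094,0,0.0066,0,0,0],[0.0094,0,0.0066,0,0,0],[0.0094,0,0.0066,0,0,0],[0.0094,0,0.0066,0,0,0],[0.0094,0,0.0066,0,0,0],[0.0094,0,0.0066,0,0,0],[0.0082,0,0.0057,0,0,0],[0,0,0,0,0,0]],
])

```text
t: 50.85
tcp_pos: [0.5001, 0.1182, 0.1308]
tool_rot: [0.674, 0.675, 0.213, -0.213]
force: [-0.1, -0.1, 0.2]
finger_gap: -0.002
```

Emit:
play_rows([
  [[0.0041,0,0.0029,0,0,0],[0.0041,0,0.0029,0,0,0],[0.0041,0,0.0029,0,0,0],[0.0041,0,0.0029,0,0,0]],
])

```text
t: 51.35
tcp_pos: [0.5004, 0.1371, 0.1304]
tool_rot: [0.674, 0.674, 0.213, -0.212]
force: [1.7, -2.3, 0.7]
finger_gap: -0.005
```

```bash
python3 - <<'E'
from pl import *
s=snap('scene','s29');x=manip.sense();print(x['tcp_pos'],x['force'])
i=cv2.imread('pics/s29.png');cv2.imwrite('pics/s29z.png',cv2.resize(i[110:290,340:570],None,fx=3.3,fy=3.3,interpolation=cv2.INTER_CUBIC))
E
```

```text
[0.49988444 0.13790763 0.13053085] [-0.09303447 -0.12087959 -0.48479669]
```

View pics/s29z.png

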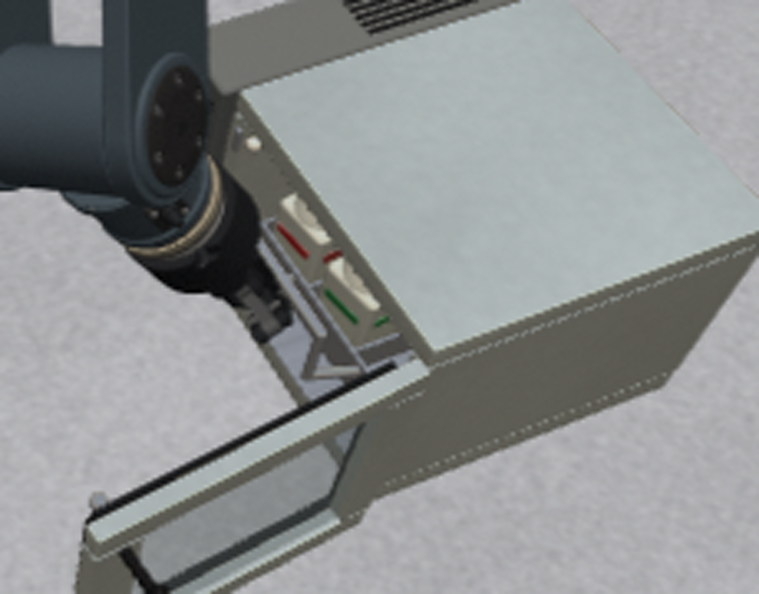

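Emit:
play_rows([
  [[0.0025,0,0.0017,0,0,0],[0.0025,0,0.0017,0,0,0],[0.0025,0,0.0017,0,0,0],[0,0,0,0,0,0]],
])

```text
t: 51.9
tcp_pos: [0.4996, 0.1467, 0.1305]
tool_rot: [0.674, 0.675, 0.213, -0.213]
force: [0.1, -0.2, -0.3]
finger_gap: -0.001
```

Emit:
play_rows([
  [[0.0025,0,0.0017,0,0,0],[0.0017,0,0.0011,0,0,0],[0,0,0,0,0,0]],
])

```text
t: 52.28
tcp_pos: [0.4996, 0.1515, 0.1305]
tool_rot: [0.674, 0.675, 0.212, -0.213]
force: [0.0, -0.5, -1.8]
finger_gap: -0.003
```

Emit:
play_rows([
  [[0.0017,0,0.0011,0,0,0],[0.0017,0,0.0011,0,0,0],[0,0,0,0,0,0]],
])

```text
t: 52.65
tcp_pos: [0.4996, 0.1551, 0.1306]
tool_rot: [0.674, 0.675, 0.212, -0.213]
force: [-2.1, -2.9, -1.5]
finger_gap: 0.0
```

Emit:
play_rows([
  [[0.0017,0,0.0011,0,0,0],[0.0008,0,0.0006,0,0,0],[0,0,0,0,0,0]],
])

```text
t: 53.02
tcp_pos: [0.5003, 0.1558, 0.13]
tool_rot: [0.674, 0.676, 0.211, -0.21]
force: [-3.2, -13.1, -1.5]
finger_gap: -0.003
```

```bash
python3 - <<'E'
from pl import *
s=snap('scene','s30');x=manip.sense();print(x['tcp_pos'],x['force'])
i=cv2.imread('pics/s30.png');cv2.imwrite('pics/s30z.png',cv2.resize(i[110:290,340:570],None,fx=3.3,fy=3.3,interpolation=cv2.INTER_CUBIC))
snap('wrist','w30')
E
```

```text
[0.50032896 0.15578413 0.1300059 ] [ -3.52429134 -12.03487784  -0.8783332 ]
```

View pics/s30z.png

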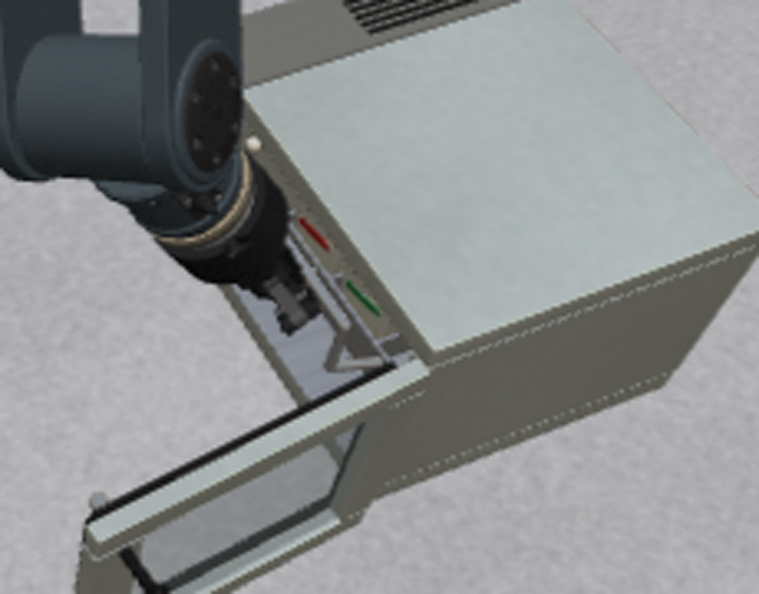

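View pics/w30.png

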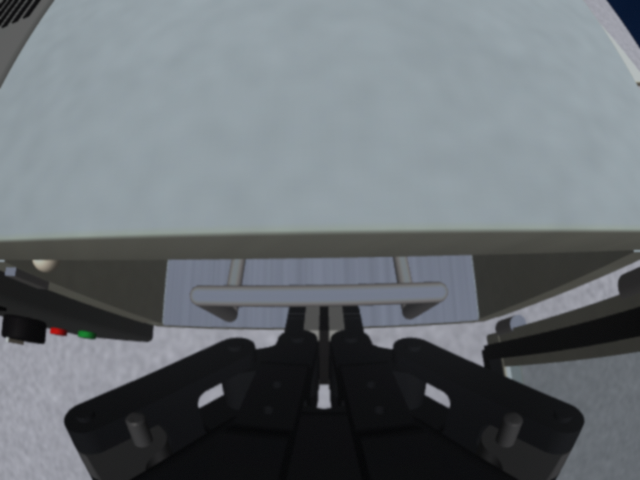

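Emit:
play_rows([
  [[0.0008,0,0.0006,0,0,0],[0,0,0,0,0,0]],
])

```text
t: 53.38
tcp_pos: [0.5006, 0.156, 0.1298]
tool_rot: [0.675, 0.676, 0.211, -0.209]
force: [-4.1, -15.8, -1.2]
finger_gap: -0.001
```

Emit:
play_rows([
  [[-0.0082,0,-0.0057,0,0,0],[-0.0246,0,-0.0172,0,0,0],[-0.0328,0,-0.023,0,0,0],[-0.0328,0,-0.023,0,0,0],[-0.0328,0,-0.023,0,0,0],[0,0,0,0,0,0]],
])

```text
t: 54.12
tcp_pos: [0.5019, -0.0036, 0.1311]
tool_rot: [0.676, 0.673, 0.214, -0.211]
force: [0.6, 0.7, 0.5]
finger_gap: -0.001
```

```bash
python3 - <<'E'
from pl import *
s=snap('scene','s31');x=manip.sense();print(x['tcp_pos'],x['force'])
i=cv2.imread('pics/s31.png');cv2.imwrite('pics/s31z.png',cv2.resize(i[110:290,340:570],None,fx=3.3,fy=3.3,interpolation=cv2.INTER_CUBIC))
snap('wrist','w31')
E
```

```text
[ 0.50082415 -0.00182274  0.13116944] [-1.0161738  -0.22727953 -0.4388142 ]
```

View pics/s31z.png

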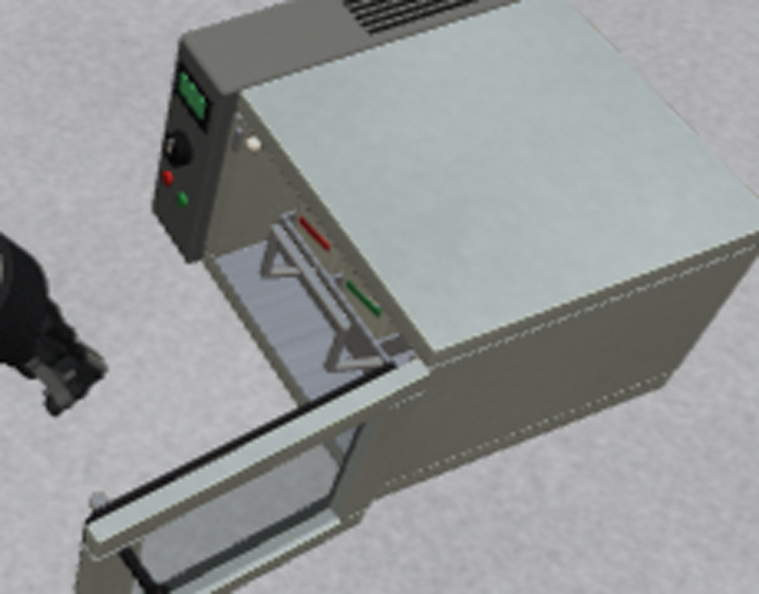

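View pics/w31.png

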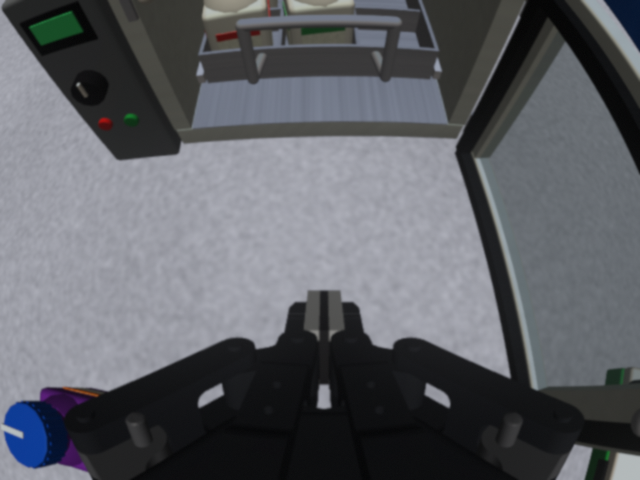

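```bash
python3 - <<'E'
from pl import *
np.set_printoptions(precision=4,suppress=True)
s=manip.snapshot('wrist');s['fish']=1
C=manip.snapshot('scene');T=manip.snapshot('top')
print('bar wrist',atz(s,(242,22),.132),atz(s,(397,20),.132))
a=lambda x,y,z:atz(C,(340+x/3.3,110+y/3.3),z)
print('bar scene',a(275,228,.135),a(348,325,.135))
print('bottom edge of front z.034?',atz(s,(185,135),.034),atz(s,(455,130),.034))
print('face', a(241,97,.197),a(430,355,.197))
for l in ('incubator_front','tray_handle','door_hinge','door_handle'):
    print(l,[[ (np.round(k['point'],1).tolist(),round(k['score'],2)) for k in manip.pinpoint(l,q)][:1] for q in (T,C)])
E
```

```text
bar wrist [0.4515 0.1752 0.132 ] [0.5439 0.1764 0.132 ]
bar scene [0.4552 0.1706 0.135 ] [0.5471 0.1744 0.135 ]
bottom edge of front z.034? [0.3873 0.1638 0.034 ] [0.6072 0.168  0.034 ]
face [0.387  0.1691 0.197 ] [0.6207 0.1715 0.197 ]
incubator_front [[([214.1, 229.9], 0.79)], [([432.0, 202.8], 0.64)]]
tray_handle [[([213.7, 230.1], 0.49)], [([432.9, 191.9], 0.95)]]
door_hinge [[([217.1, 183.9], 0.92)], [([455.3, 241.8], 0.96)]]
door_handle [[([299.5, 149.9], 0.83)], [([384.5, 302.7], 0.77)]]
```

```bash
cat > door.py <<'E'
from pl import *
H=np.array([.6175,.165])
def pose(o,r=.165,off=.025,z=.19):
    a=np.radians(181.2+o);u=np.array([np.cos(a),np.sin(a)]);n=np.array([-u[1],u[0]])
    p=H+r*u+off*n; return (p[0],p[1],z,181.2+o-90-360*(181.2+o-90>360)) , u,n
E
python3 - <<'E'
from door import *
for o in (112,96,60,0): print(o,[np.round(v,3).tolist() for v in pose(o)])
P=pose(112,z=.27)[0]
plan([(.56,.0,.27,130),P,(P[0],P[1],.19,P[3],2)],start=(.501,-.0018,.251,90))
E
```

```text
112 [[0.705, 0.023, 0.19, 203.2], [0.394, -0.919], [0.919, 0.394]]
96 [[0.663, 0.004, 0.19, 187.2], [0.125, -0.992], [0.992, 0.125]]
60 [[0.56, 0.008, 0.19, 151.2], [-0.482, -0.876], [0.876, -0.482]]
0 [[0.453, 0.137, 0.19, 91.2], [-1.0, -0.021], [0.021, -1.0]]
to (0.56, 0.0, 0.27, 130) n 5
[[[0.0004,0.0118,-0.0038,0,0,-8],[-0.0013,0.0117,-0.0038,0,0,-8],[-0.0029,0.0115,-0.0038,0,0,-8],[-0.0045,0.0109,-0.0038,0,0,-8],[-0.0059,0.0102,-0.0038,0,0,-8]]]
to (np.float64(0.7054787985638877), np.float64(0.023191216762660047), 0.27, 203.2) n 8
[[[-0.0095,0.0158,0,0,0,-9.2],[-0.0119,0.0141,0,0,0,-9.1],[-0.0139,0.012,0,0,0,-9.2],[-0.0157,0.0096,0,0,0,-9.1],[-0.017,0.007,0,0,0,-9.2],[-0.0179,0.0042,0,0,0,-9.1],[-0.0184,0.0014,0,0,0,-9.2],[-0.0184,-0.0016,0,0,0,-9.1]]]
to (np.float64(0.7054787985638877), np.float64(0.023191216762660047), 0.19, 203.2, 2) n 2
[[[0,0,0.04,0,0,0],[0,0,0.04,0,0,0]]]
```

Emit:
play_rows([
  [[0.0344,0,-0.0491,0,0,0],[0.0344,0,-0.0491,0,0,0],[0,0,0,0,-9,0],[0,0,0,0,-9,0],[0,0,0,0,-9,0],[0,0,0,0,-8,0],[0,0,0,0,0,0],[0,0,0,0,0,0]],
])

```text
t: 55.78
tcp_pos: [0.4998, -0.0009, 0.2505]
tool_rot: [0.707, 0.707, 0.0, -0.001]
force: [0.2, 0.6, -0.7]
finger_gap: 0.002
```

Emit:
play_rows([
  [[0.0004,0.0118,-0.0038,0,0,-8],[-0.0013,0.0117,-0.0038,0,0,-8],[-0.0029,0.0115,-0.0038,0,0,-8],[-0.0045,0.0109,-0.0038,0,0,-8],[-0.0059,0.0102,-0.0038,0,0,-8]],
])

```text
t: 56.4
tcp_pos: [0.5593, -0.0005, 0.2693]
tool_rot: [0.421, 0.907, 0.001, -0.001]
force: [0.5, 0.3, 0.2]
finger_gap: -0.0
```

Emit:
play_rows([
  [[-0.0095,0.0158,0,0,0,-9.2],[-0.0119,0.0141,0,0,0,-9.1],[-0.0139,0.012,0,0,0,-9.2],[-0.0157,0.0096,0,0,0,-9.1],[-0.017,0.007,0,0,0,-9.2],[-0.0179,0.0042,0,0,0,-9.1],[-0.0184,0.0014,0,0,0,-9.2],[-0.0184,-0.0016,0,0,0,-9.1],[0,0,0,0,0,0],[0,0,0,0,0,0]],
])

```text
t: 57.65
tcp_pos: [0.7036, 0.0232, 0.2689]
tool_rot: [-0.2, 0.98, 0.001, -0.001]
force: [-0.3, 0.6, 0.5]
finger_gap: -0.003
```

```bash
python3 - <<'E'
from pl import *
snap('wrist','w32');s=snap('scene','s32');x=manip.sense();print(x['tcp_pos'],psi(),x['q'].round(2))
E
```

```text
[0.70361191 0.02366922 0.26945425] -156.88728077937137 [-0.12  0.63  1.2   0.    1.32 -2.1 ]
```

View pics/w32.png

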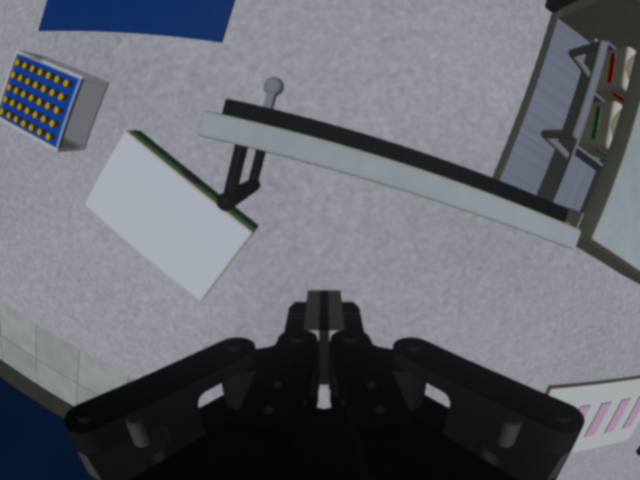

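View pics/s32.png

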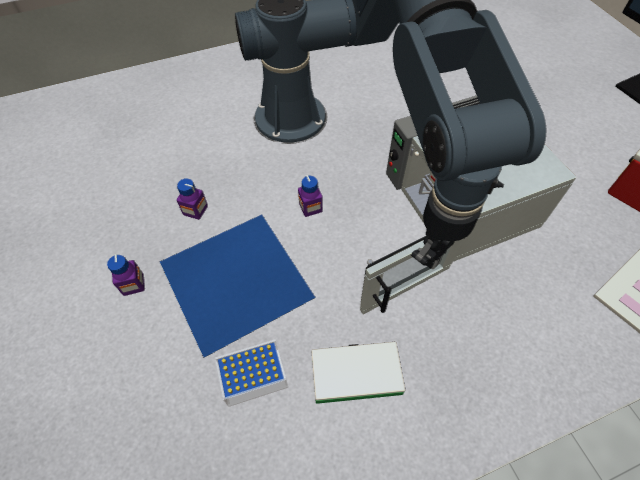

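```bash
python3 - <<'E'
from door import *
s=manip.snapshot('wrist');s['fish']=1
a=atz(s,(199,134),.196);b=atz(s,(579,246),.196);c=atz(s,(200,112),.196)
print(a,b,c,np.linalg.norm((a-b)[:2]),'ang',np.degrees(np.arctan2(*(a-b)[:2][::-1]))%360-181.2)
print('hinge est', b)
P=pose(112,z=.19)[0];st=(P[0],P[1],.19,P[3])
seq=[pose(o)[0] for o in range(106,51,-6)]
plan([(*q,1) for q in seq],start=st)
E
```

```text
[ 0.65929516 -0.0679656   0.196     ] [0.62610238 0.16716661 0.196     ] [ 0.64815535 -0.07186382  0.196     ] 0.2374635116462325 ang 96.83514749234484
hinge est [0.62610238 0.16716661 0.196     ]
to (np.float64(0.6901737873103263), np.float64(0.014771771500914459), 0.19, 197.2, 1) n 1
[[[0.0174,-0.0017,0,0,0,6]]]
to (np.float64(0.6740725468350252), np.float64(0.007998258147882693), 0.19, 191.2, 1) n 1
[[[0.0174,-0.0017,0,0,0,6]]]
to (np.float64(0.657351485698033), np.float64(0.0029448887333093756), 0.19, 185.2, 1) n 1
[[[0.0173,-0.0017,0,0,0,6]]]
to (np.float64(0.6401938033442737), np.float64(-0.0003329709700138363), 0.19, 179.2, 1) n 1
[[[0.0174,-0.0017,0,0,0,6]]]
to (np.float64(0.6227874829320909), np.float64(-0.0017994080452411205), 0.19, 173.2, 1) n 1
[[[0.0174,-0.0017,0,0,0,6]]]
to (np.float64(0.605323231750427), np.float64(-0.0014383559009046214), 0.19, 167.2, 1) n 1
[[[0.0174,-0.0018,0,0,0,6]]]
to (np.float64(0.5879923917898581), np.float64(0.0007462297001473196), 0.19, 161.2, 1) n 1
[[[0.0174,-0.0017,0,0,0,6]]]
to (np.float64(0.5709848433597036), np.float64(0.004730413980915636), 0.19, 155.2, 1) n 1
[[[0.0174,-0.0017,0,0,0,6]]]
to (np.float64(0.5544869247196222), np.float64(0.0104705453846761), 0.19, 149.2, 1) n 1
[[[0.0174,-0.0017,0,0,0,6]]]
to (np.float64(0.5386793905186467), np.float64(0.01790373383056936), 0.19, 143.2, 1) n 1
[[[0.0173,-0.0017,0,0,0,6]]]
```

Emit:
play_rows([
  [[0,0,0.04,0,0,0],[0,0,0.039,0,0,0],[0,0,0,0,0,0]],
])

```text
t: 58.18
tcp_pos: [0.7015, 0.0245, 0.1872]
tool_rot: [-0.201, 0.98, 0.001, -0.004]
force: [0.1, 0.3, 0.1]
finger_gap: 0.003
```

Emit:
play_rows([
  [[0.0174,-0.0017,0,0,0,6],[0.0174,-0.0017,0,0,0,6],[0.0174,-0.0017,0,0,0,6],[0.0174,-0.0017,0,0,0,6],[0.0174,-0.0017,0,0,0,6],[0.0174,-0.0017,0,0,0,6]],
])

```text
t: 58.92
tcp_pos: [0.6053, -0.0009, 0.1934]
tool_rot: [0.113, 0.994, -0.0, 0.003]
force: [-0.2, -0.3, 0.8]
finger_gap: -0.0
```

```bash
python3 - <<'E'
from pl import *
snap('wrist','w33');x=manip.sense();print(x['tcp_pos'],psi(),x['q'].round(2),x['force'])
E
```

```text
[ 6.02318144e-01 -3.00538875e-04  1.93045983e-01] 166.89374263246424 [-0.19  0.57  1.55 -0.    1.02 -1.53] [-2.24515901  0.14794336  0.36250585]
```

View pics/w33.png

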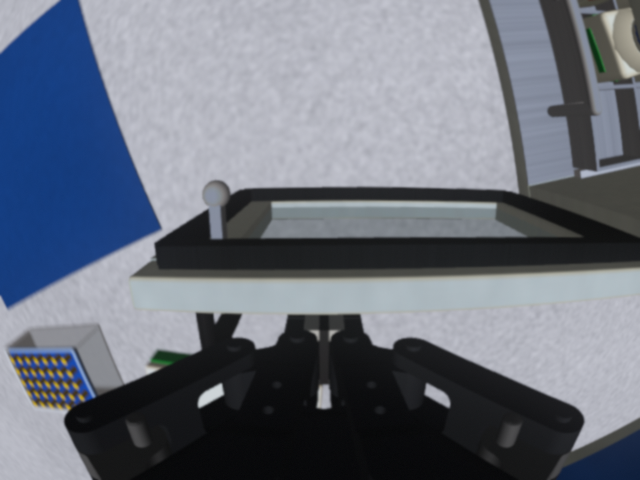

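Emit:
play_rows([
  [[0.0174,-0.0017,0,0,0,6],[0.0174,-0.0017,0,0,0,6],[0.0174,-0.0017,0,0,0,6],[0.0174,-0.0017,0,0,0,6],[0.0174,-0.0017,0,0,0,6],[0.0174,-0.0017,0,0,0,6],[0.0174,-0.0017,0,0,0,6],[0.0174,-0.0017,0,0,0,6],[0.0174,-0.0017,0,0,0,6],[0,0,0,0,0,0]],
])

```text
t: 60.22
tcp_pos: [0.4751, 0.0788, 0.1922]
tool_rot: [0.549, 0.836, 0.001, 0.001]
force: [0.5, 0.1, 0.1]
finger_gap: 0.002
```

```bash
python3 - <<'E'
from pl import *
snap('wrist','w34');snap('scene','s34');x=manip.sense();print(x['tcp_pos'],psi(),x['q'].round(2),x['force'])
E
```

```text
[0.47589628 0.07794753 0.1917853 ] 113.38300164385291 [-0.07  0.44  1.85 -0.    0.85 -0.48] [-0.45171414  0.37993832  0.53652334]
```

View pics/w34.png

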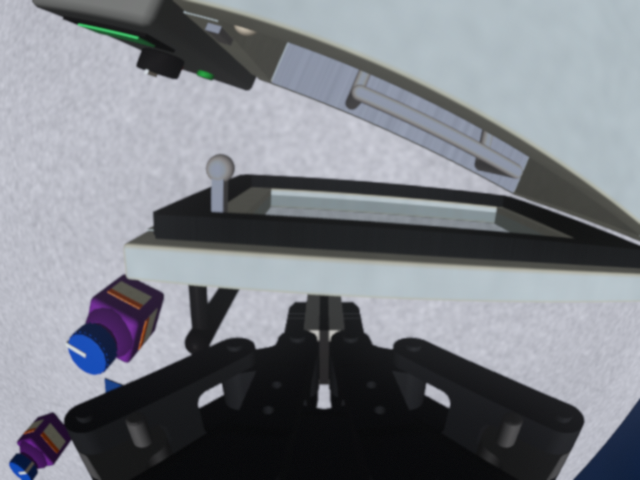

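View pics/s34.png

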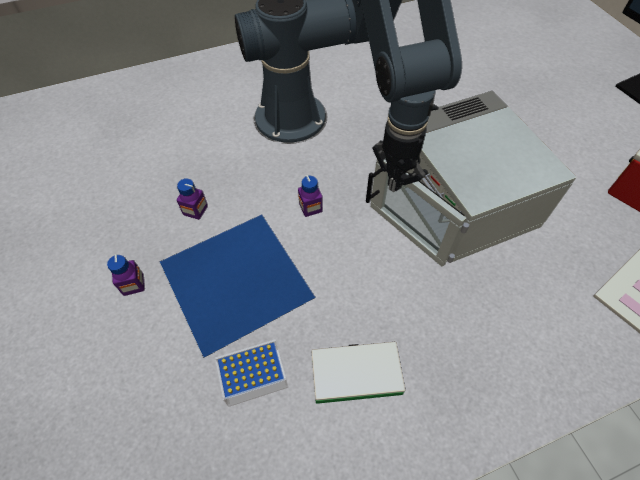

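Emit:
play_rows([
  [[0.0116,-0.0011,0,0,0,4],[0.0116,-0.0011,0,0,0,4],[0.0087,-0.0008,0,0,0,3],[0.0058,-0.0006,0,0,0,2],[0.0058,-0.0006,0,0,0,2],[0,0,0,0,0,0]],
])

```text
t: 61.08
tcp_pos: [0.4585, 0.118, 0.191]
tool_rot: [0.654, 0.757, 0.0, 0.001]
force: [-1.4, -0.0, -0.1]
finger_gap: 0.002
```

Emit:
play_rows([
  [[0.0029,-0.0003,0,0,0,1],[0.0029,-0.0003,0,0,0,1],[0.0029,-0.0003,0,0,0,1],[0,0,0,0,0,0]],
])

```text
t: 61.58
tcp_pos: [0.4563, 0.1248, 0.1909]
tool_rot: [0.673, 0.739, -0.001, 0.002]
force: [1.1, -10.0, 1.4]
finger_gap: 0.001
```

```bash
python3 - <<'E'
from pl import *
snap('wrist','w35');x=manip.sense();print(x['tcp_pos'],psi(),x['force'])
E
```

```text
[0.45628514 0.12475821 0.19086998] 95.3414584308008 [ 0.89275312 -9.06600842 -0.27528228]
```

View pics/w35.png

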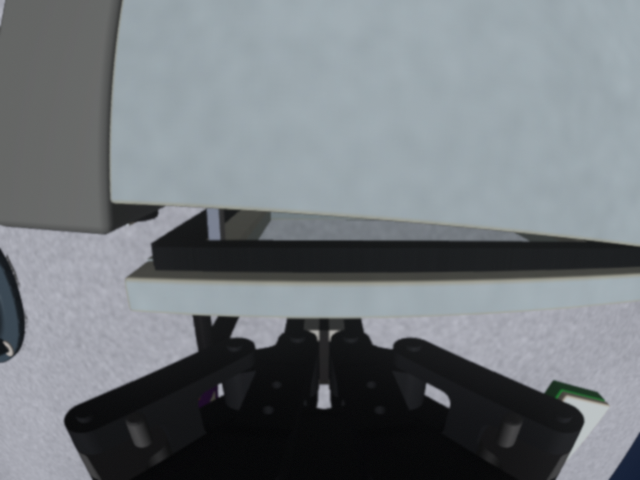

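On the roller now (10 N). Push on over the catch.

Emit:
play_rows([
  [[0.003,0,0,0,0,1],[0.003,0,0,0,0,1],[0.003,0,0,0,0,1],[0,0,0,0,0,0]],
])

```text
t: 62.12
tcp_pos: [0.4547, 0.1361, 0.1907]
tool_rot: [0.693, 0.721, 0.0, -0.0]
force: [-0.6, -2.0, -0.4]
finger_gap: -0.001
```

Emit:
play_rows([
  [[0.003,0,0,0,0,0],[0.002,0,0,0,0,0],[0,0,0,0,0,0]],
])

```text
t: 62.5
tcp_pos: [0.4548, 0.1367, 0.1907]
tool_rot: [0.692, 0.722, -0.004, 0.003]
force: [-0.9, -19.1, 2.3]
finger_gap: 0.002
```

```bash
python3 - <<'E'
from pl import *
snap('wrist','w36');x=manip.sense();print(x['tcp_pos'],psi(),x['force'])
E
```

```text
[0.45477925 0.13664974 0.19073453] 92.48304655994782 [ -0.36665725 -18.86081934   3.16896182]
```

View pics/w36.png

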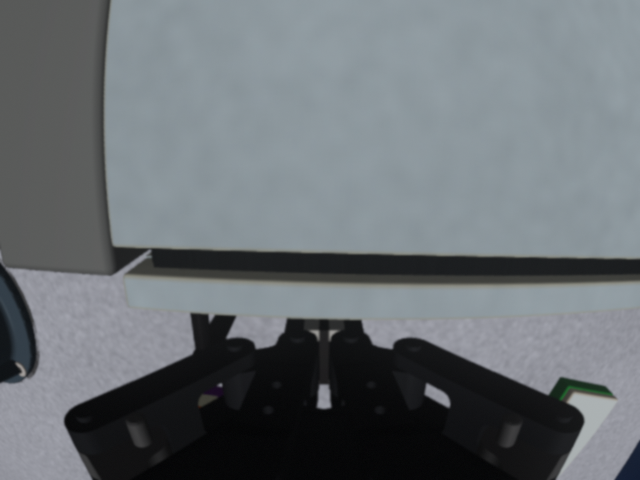

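Emit:
play_rows([
  [[-0.01,0,0,0,0,0],[-0.03,0,0,0,0,0],[-0.04,0,-0.02,0,0,0],[-0.04,0,-0.05,0,0,0],[-0.04,0,-0.05,0,0,0],[0,0,0,0,0,0],[0,0,0,0,0,0]],
])

```text
t: 63.42
tcp_pos: [0.4602, -0.0166, 0.3078]
tool_rot: [0.693, 0.721, 0.0, -0.001]
force: [-0.4, 0.3, -1.1]
finger_gap: -0.001
```

```bash
python3 - <<'E'
from pl import *
w=snap('wrist','w37');s=snap('scene','s37');T=snap('top','t37');x=manip.sense();print(x['tcp_pos'],x['force'],x['t'])
i=cv2.imread('pics/s37.png');cv2.imwrite('pics/s37z.png',cv2.resize(i[90:290,300:590],None,fx=2.7,fy=2.7,interpolation=cv2.INTER_CUBIC))
w['fish']=1
for l in ('door_handle',): print([(np.round(k['point'],1).tolist(),round(k['score'],2)) for k in manip.pinpoint(l,w)],[(np.round(atz(w,k['point'],.131),3).tolist()) for k in manip.pinpoint(l,w)][:1])
E
```

```text
[ 0.45975931 -0.01595303  0.30681585] [0.02164054 0.48248999 0.04123751] 63.575
[([257.1, 66.7], 0.87)] [[0.402, 0.112, 0.131]]
```

View pics/w37.png

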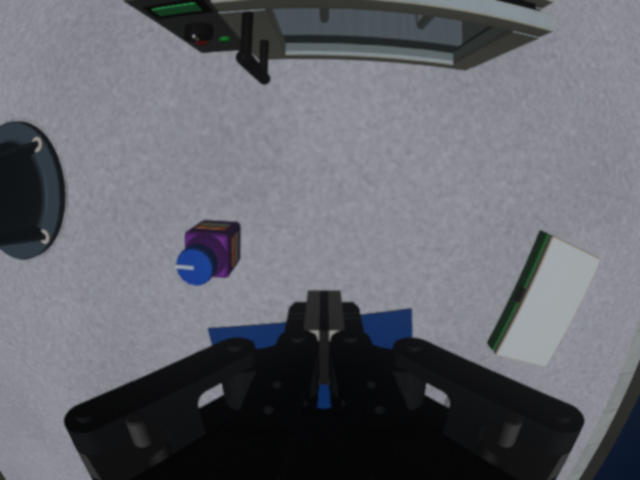

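View pics/s37z.png

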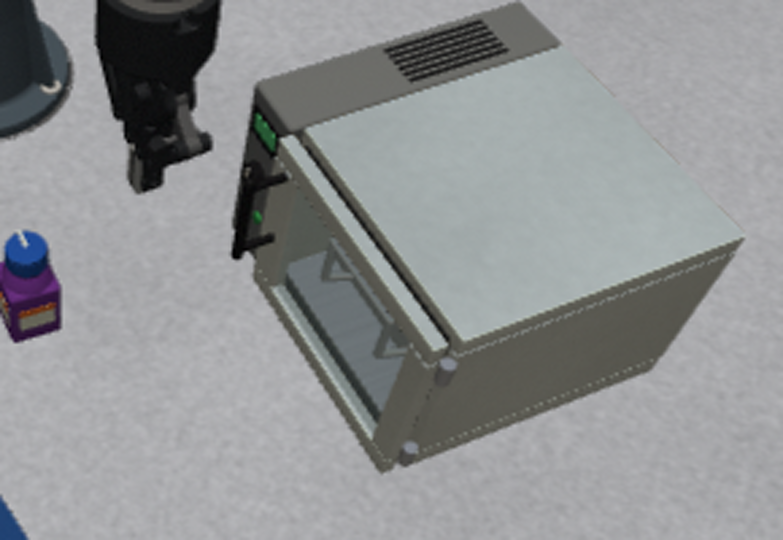

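View pics/t37.png

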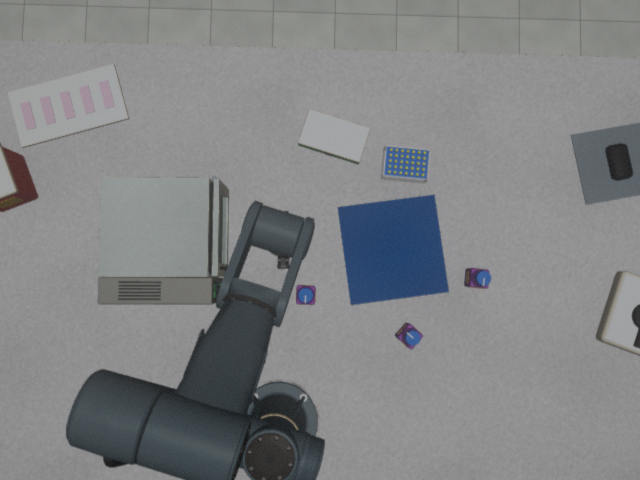

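```bash
python3 -c "
from station import manip
print(manip.sign_off())"
```

```text
the job is handed in; nothing more can be done
None
```

All four bottles from the mat (yellow, green, orange and red labels) now stand upright, each in its own tray compartment. Each cap was undone about a quarter turn once its bottle stood in the tray. After that I pushed the tray home and shut the door onto its catch. The job was handed in at about 64 s of the 210 s allowed.

What the last checks showed:
- **Caps:** the white lines read 101–104° in world angle, against about 1° when each bottle was set down. A bottle can turn up to about 11° with its cap, so each cap was undone roughly 88–102°. I did not measure the body angles separately.
- **Tray:** it stopped firmly against about 16 N after roughly 0.20 m of travel. The handle measured 3–7 mm deeper than the front face in two camera views, which is about the measuring error.
- **Door:** the force rose to about 10 N on the roller, fell to 2 N as it snapped in, then reached 19 N with no further movement. The handle then measured at (0.402, 0.112), within 1 mm of where it should be with the door shut.
- **Other things:** the purple look-alikes, slide box and tip box look unmoved in the last top view.

Two things disagreed slightly. The tray floor felt about 2–3 mm lower on contact than the stated 43 mm, and the tray's outside measured 2–3% smaller in the images than its stated size. Neither affected placing the bottles. I saw no slackening of the grip, and no bottle was knocked aside.

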